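# Release the hidden safety catch and open the curing unit's hood

## Task

Open the hood of the light-curing unit. A sprung safety catch hidden behind and below its raised front lip holds it: reach in under the lip near its right end (right and left as seen when facing the unit's front), feel along to the left for the catch's tongue, push it aside to the left and keep it there while you lift the lip, then swing the hood right back until it stays fully open by itself, and let go. Be gentle: never push, squeeze or haul on anything with more than 12 N (about 1.2 kg), and leave the things standing around and the plaster model inside where they are.

Things in the scene. Friction and masses are not known exactly. Their poses are not given: they have to be found in the camera images.
- curing_unit: Fixed white light-curing unit, 140 mm wide (y), 150 mm high with the hood shut. Origin: on the worktop below it; x points from its front to its hinge at the back, y to its left seen when facing its front, z up; the front looks to the robot's right, so y points roughly towards the robot. Its plinth's front face is at x = -0.035 up to 45 mm high; above that a step runs back to x = -0.015. The hood's lip overhangs in front to x = -0.090, open space under it.
- catch_line (a point): Middle (unit frame x -0.074, y 0, z 0.055) of the line along y on which the hidden catch's tongue hangs; the tongue itself is NOT tracked. Tongue: upright steel plate 5 mm thick in y, from x -0.084 to -0.064 and z 0.034 to 0.076, so it begins 6 mm behind the lip's front edge. At rest its middle is anywhere from y -0.040 to +0.030, new each time.
- catch_step (a point): Middle of the plinth's step (unit frame x -0.035, y 0, z 0.045) that carries the catch. Pushed to +y, the tongue turns on an upright pivot at x -0.042 against a spring, 2.5 N at first touch, 5 N at the end; the hood is free after 10 to 12 mm, a solid stop comes at 16 mm. Released, it springs back; at rest it lets the lip rise only 5 mm. Keep it aside until the lip has risen 20 mm.
- bar_mid (a point): Middle (unit frame x -0.055, y 0, z 0.0645) of a steel bar, 6 mm in x, 5 mm high, 132 mm long in y, that hangs under the lip and belongs to the hood (the catch's nose hooks over it from behind). Between the lip's front edge (x -0.090) and this bar there is 32 mm of free room for a fingertip, apart from the tongue.
- hood_lip (a point): Middle of the lower front edge of the hood's lip, a level plate 6 mm thick and 140 mm wide, at x = -0.090, y = 0, z = 0.080 in the unit's frame when the hood is down; it rises and swings back with the hood.
- hood_hinge (a point): Middle of the hood's hinge line, at x = 0.064, y = 0, z = 0.083 in the unit's frame; the hinge line runs along the unit's y.
- hood (a joint): Opening angle of the hood in rad: 0 shut, grows as the lip rises, 1.65 at the stop (fully open). About 0.4 kg (0.3 to 0.5), 2 to 3 N at the lip lifts it; let go below about 1.1 it falls shut, past about 1.2 it falls on back to the stop, slowed by a damper.
- arch_model: Bystander: beige plaster dental arch model, 59x62x31 mm, on the plinth inside the hood. Origin: centre of its underside.
- rubber_former: Bystander: reddish rubber base former (small open tub), 52x65x22 mm. Origin: centre of its underside.
- wax_tin: Bystander: round pale wax tin, 54 mm across, 24 mm high. Origin: centre of its underside.
- polish_wheel: Bystander: flat brown polishing wheel, 40 mm across, 10 mm high, lying flat. Origin: centre of its underside.
- die_crown: Bystander: small tooth die with a crown, 12x14x25 mm. Origin: centre of its underside.
- bottle_a: Bystander: white bottle with a blue cap, 38 mm across, 86 mm high. Origin: centre of its underside.
- tape: Bystander: roll of masking tape, 104 mm across, 25 mm high. Origin: centre of its underside.

How it is judged:
By the outcome, as a careful person would: the job done as asked, in the order asked, and still so for the second after the job is handed in, with the robot touching nothing.
It also fails if it takes over 72 s, if anything falls off the work surface, if the arm or the gripper's body presses on something with over 40 N, if the wrist force passes 120 N, or if a joint passes its speed limit or range.

## Robot

A 6-joint arm with a two-finger parallel gripper is mounted at the origin on a cart in front of the work surface, level with it; the furniture and walls round the work are solid. World frame = base frame: x ahead of the robot, y to its left, z up, the work surface at z = 0. Lengths are in m, angles in rad, forces in N, time in s.
With the tool pointing down it reaches from about 0.35 to 0.85 m from the base axis. Payload 8.1 kg.
Tool frame: the origin (TCP) lies midway between the tips of the shut fingers; the grasp point (between the pads) lies 19 mm behind it; z points along the fingers, y is the direction in which the jaws open and shut (so a half turn about z gives the same grasp; the last joint's range is limited). The gripper opens to 93 mm and grips with 3 to 60 N. Pads are 15 mm wide; open, the fingers measure 128 mm over their backs; the gripper's body (75 mm by 188 mm) begins 65 mm behind the grasp point.
Start: joints at [-1.237, 0.13, 1.488, -0, 1.523, -0.085], TCP at [0.244, -0.548, 0.219] pointing down, gripper open.
Joint ranges: [-2.96, 2.96], [-0.89, 2.26], [0.02, 2.5], [-1.34, 4.48], [0, 2.73], [-2.66, 2.66]. Speed limits (rad/s): [2.39, 2.39, 2.79, 3.14, 3.14, 3.14].

## Interface

Orientations are given as a rotation vector (axis times angle).
In Python, from plant import robot, optics, ticket gives the robot as it stands.
- The arm moves only by the tool send_rows, never from a script. Its argument "targets" is a list of rows, each a list of 3 entries, a list of its own where there are three numbers: the opening, from -1 (shut) to 1 (fully open), then the shift along the tool's x, y, z in mm, then the turn about the tool's z in rad. A call has 1 to 12 rows; each row shifts and turns the commanded pose from where the row before left it, along the tool's axes as they then stand; what a row does not reach is not made up. A row lasts 1/10 s, in which the tool goes at most 50 mm and 8.59 degrees, less where a joint would pass 70% of its speed; a pose out of reach is approached as far as the arm can. A call with a gripper value outside its range is refused whole. The fingers move at their own pace and stop on an object; "newtons" is the grip in N (left out, the last holds). Time passes only in rows, so rows that do not move let the fingers close. It gives the time, the measured TCP pose, the force and the opening at its end, in the units of the state.
- robot.read_state(): the state, without advancing time (a new reading comes with each control period).
- optics.read_camera(name): name is "scene" or "top"; returns a dict with "color" (420x560x3 uint8, red, green, blue), "K" (3x3 intrinsics, pixels), "k1" (the pictures are not rectified: a ray, as slopes to the right and down, at radius r is drawn at 1 + k1 r^2 times it, then the intrinsics apply), "position" and "orientation" of the camera in the world. Camera axes: x right, y up, looking along -z (the intrinsics and any distortion apply to the point x, -y, -z); pixel columns grow to the right and rows downward; lengths in m; the calibration is good to about 2 mm. A picture is of the moment at which its call begins. There is no depth.
- ticket.close_job(): hands the job in, once; it reports no verdict.
Trained networks look in the newest picture that a camera, given by its name, has taken for a name from the list of things; names that differ only in an ending like _2 or _b are one class to them, and where a whole thing is asked for, a point or a joint stands for the part that bears it (a point fixed in the world has none). Each returns a list of dicts, best first, with "confidence" (0 to 1); they miss things now and then, are a little off and sometimes report something else, mostly with a low value. They report only what shows in the picture. A call takes as long as a camera call.
- optics.cut_out(camera, name): "region" (420x560 bool, what is visible of it) and "point" ([column, row] in pixels, amid what is visible of it).
The state is a dict: "t": time; "q": joint angles; "dq": joint speeds; "joint_torque": joint torques, N m; "tool_pos": TCP position; "orientation": TCP orientation; "force": force on the tool from outside, world axes, zero at the start; "wrist_torque": the same for the moment, N m; "opening": finger opening in m.
Only numpy, scipy, OpenCV 4.12 (cv2) and the standard library are available. Lean on these libraries where they do the work, as an engineer would, in place of code of your own. Each camera call takes 0.05 s, during which the arm holds its last target.

## Working session

There is one attempt and no reset: what is moved stays moved. The work goes in short steps, Python scripts to look and compute and a tool call to move; the robot and the scene stay as the last step left them, time stands still between calls to the robot, and variables do not carry over. Pictures are saved under pics/ and viewed, and the job is handed in when it is done.

Besides the shell and the picture viewer there is one more tool, called after "Request:" as name(argument=value, ...), one argument or row to a line, values as JSON. send_rows: Moves the arm, as the interface text tells. Its arguments: {"type":"object","properties":{"targets":{"type":"array","items":{"type":"array"}},"newtons":{"type":"number"}},"required":["targets"]}

```bash
ls; mkdir -p pics; cat > h.py <<'E'
import numpy as np, cv2
from plant import robot, optics, ticket
from scipy.spatial.transform import Rotation as R
E
python3 - <<'E'
from h import *
s=robot.read_state()
print({k:np.round(v,3) for k,v in s.items()})
for n in("scene","top"):
    c=optics.read_camera(n); cv2.imwrite(f"pics/{n}0.png",c["color"][:,:,::-1])
    print(n,c["K"],c["k1"],c["position"],c["orientation"])
    for o in("curing_unit","hood_lip","hood","arch_model","rubber_former","wax_tin","polish_wheel","die_crown","bottle_a","tape"):
        try:
            r=optics.cut_out(n,o); print(o,[(round(d["confidence"],2),np.round(d["point"]),int(d["region"].sum())) for d in r[:2]])
        except Exception as e: print(o,e)
print(robot.read_state()["t"])
E
```

```text
pics
{'t': np.float64(0.0), 'q': array([-1.237,  0.131,  1.489, -0.   ,  1.523, -0.085]), 'dq': array([-0., -0.,  0., -0.,  0.,  0.]), 'joint_torque': array([-1.0000e-03, -5.5985e+01, -4.9175e+01,  7.7000e-02,  3.6000e-02,
       -0.0000e+00]), 'tool_pos': array([ 0.244, -0.548,  0.218]), 'orientation': array([-3.071, -0.653,  0.   ]), 'force': array([-0.125, -0.49 ,  0.13 ]), 'wrist_torque': array([ 0.033, -0.065, -0.003]), 'opening': np.float64(0.093)}
scene [[472.97477108   0.         273.37813169]
 [  0.         472.97477108 210.04908688]
 [  0.           0.           1.        ]] -0.15703241452423197 [-0.04152131 -1.13564817  0.7205105 ] [ 1.06259583 -0.26140488 -0.44505164]
curing_unit [(0.91, array([288., 209.]), 875)]
hood_lip [(0.91, array([288., 200.]), 753)]
hood [(0.92, array([294., 200.]), 734)]
arch_model []
rubber_former [(0.65, array([210., 207.]), 158)]
wax_tin [(0.49, array([226., 189.]), 140)]
polish_wheel [(0.41, array([292., 204.]), 860)]
die_crown []
bottle_a [(0.96, array([380., 249.]), 380)]
tape [(0.63, array([190., 198.]), 471)]
top [[484.4993621    0.         286.96123468]
 [  0.         484.4993621  209.32906258]
 [  0.           0.           1.        ]] -0.09414742783567566 [ 0.23425471 -0.02270565  1.50534319] [ 0.16965129 -0.17195539 -1.56819734]
curing_unit [(0.72, array([289., 210.]), 2645), (0.69, array([290., 211.]), 2739)]
hood_lip [(0.86, array([291., 210.]), 2602), (0.3, array([196., 278.]), 452)]
hood [(0.72, array([292., 210.]), 2613)]
arch_model []
rubber_former [(0.9, array([227., 249.]), 358), (0.52, array([287., 212.]), 2653)]
wax_tin [(0.83, array([194., 227.]), 233)]
polish_wheel [(0.44, array([255., 269.]), 89)]
die_crown []
bottle_a [(0.71, array([381., 162.]), 172)]
tape [(0.74, array([193., 259.]), 430), (0.27, array([288., 210.]), 2691)]
1.1
```

View pics/scene0.png

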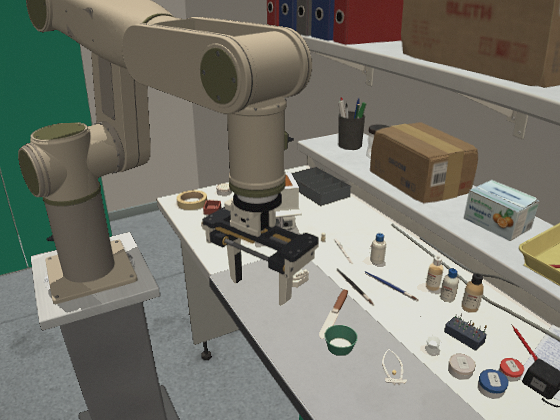

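View pics/top0.png

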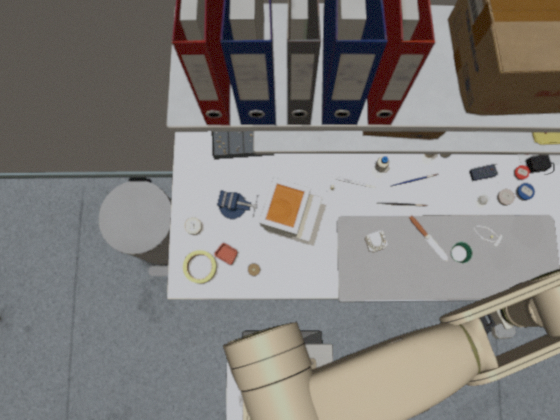

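The scene view has the unit mostly hidden behind the gripper (around 288,205). In the top view the unit (orange window) is at (292,210) with its lip to the lower right, near (312,218). I'll zoom in.

```bash
cat >> h.py <<'E'
from plant import optics as _o
def ray(c,px):
    K=np.array(c["K"]);k=c["k1"]
    d=np.array([(px[0]-K[0,2])/K[0,0],(px[1]-K[1,2])/K[1,1]])
    u=d.copy()
    for _ in range(30): u=d/(1+k*(u@u))
    v=R.from_rotvec(c["orientation"]).apply([u[0],-u[1],-1]); return np.array(c["position"]),v
def at_z(c,px,z):
    p,v=ray(c,px); return p+v*(z-p[2])/v[2]
def proj(c,P):
    P=np.atleast_2d(P)
    q=R.from_rotvec(c["orientation"]).inv().apply(P-np.array(c["position"]))
    u=np.c_[q[:,0]/-q[:,2],-q[:,1]/-q[:,2]]; r2=(u**2).sum(1,keepdims=True); u=u*(1+c["k1"]*r2)
    K=np.array(c["K"]); return np.c_[u[:,0]*K[0,0]+K[0,2],u[:,1]*K[1,1]+K[1,2]]
E
python3 - <<'E'
from h import *
c=optics.read_camera("top"); im=c["color"][:,:,::-1]
cv2.imwrite("pics/topz.png",cv2.resize(im[150:290,170:350],None,fx=4.4,fy=4.2,interpolation=cv2.INTER_CUBIC))
r=optics.cut_out("top","hood_lip")[0]["region"]
print(cv2.minAreaRect(np.argwhere(r)[:,::-1].astype(np.float32)))
E
```

```text
((290.145751953125, 209.1139678955078), (53.901031494140625, 50.97884750366211), 16.990825653076172)
```

View pics/topz.png

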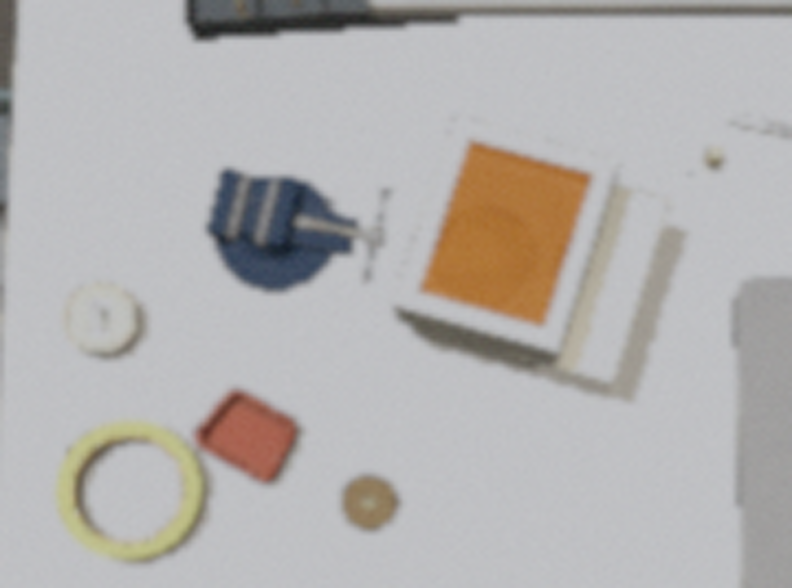

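```bash
python3 - <<'E'
from h import *
im=cv2.imread("pics/scene0.png")
cv2.imwrite("pics/grip.png",cv2.resize(im[180:320,190:340],None,fx=5,fy=4.2,interpolation=cv2.INTER_CUBIC))
im=cv2.imread("pics/top0.png")
cv2.imwrite("pics/topz2.png",cv2.resize(im[175:250,255:335],None,fx=8,fy=8,interpolation=cv2.INTER_CUBIC))
E
```

```text
(no output)
```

View pics/grip.png

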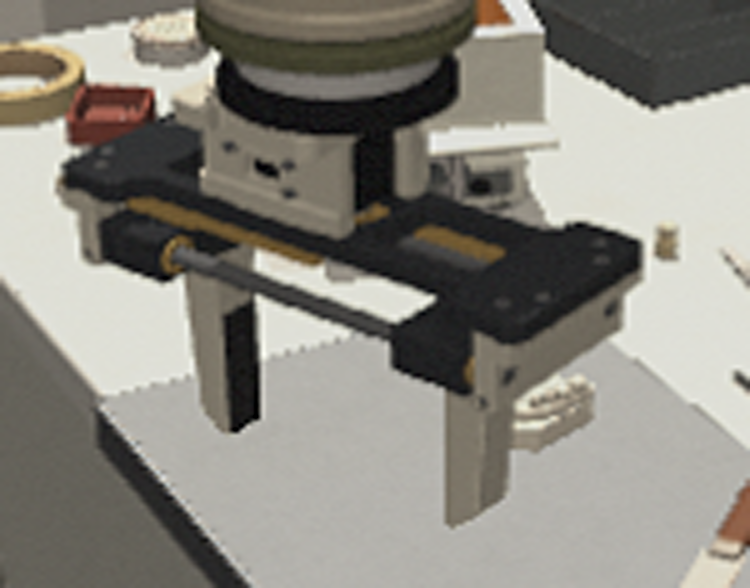

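View pics/topz2.png

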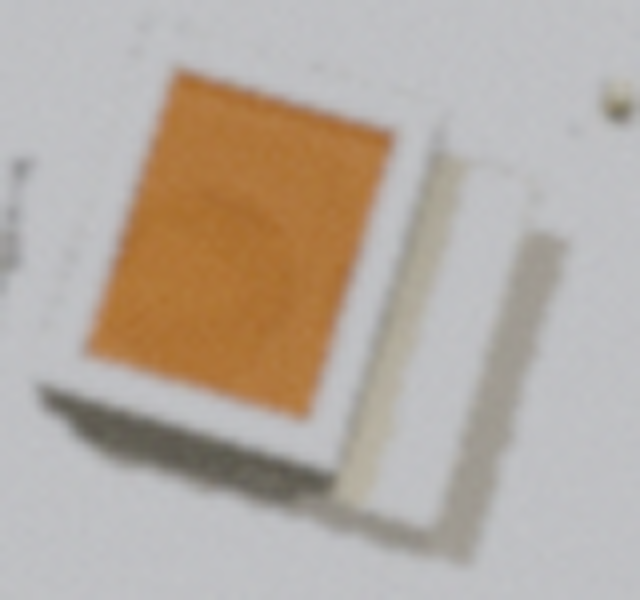

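```bash
python3 - <<'E'
from h import *
s=robot.read_state(); M=R.from_rotvec(s["orientation"]).as_matrix(); print(M.round(3), s["t"])
c=optics.read_camera("top")
z=lambda x,y:(255+x/8,175+y/8)
P={}
for n,px,h in [("winTL",(177,68),.15),("winTR",(393,133),.15),("winBL",(90,352),.15),("winBR",(305,415),.15),("lipR",(530,178),.086),("lipL",(436,528),.086),("hoodFL",(335,490),.15),("hoodBL",(40,385),.15),("hoodFR",(445,120),.15)]:
    P[n]=at_z(c,z(*px),h); print(n,P[n].round(4))
d=P["lipL"]-P["lipR"];print(np.hypot(*d[:2]),np.degrees(np.arctan2(d[1],d[0]))-90)
d=P["hoodFL"]-P["hoodFR"];print(np.hypot(*d[:2]),np.degrees(np.arctan2(d[1],d[0]))-90)
d=P["hoodFL"]-P["hoodBL"];print(np.hypot(*d[:2]),np.degrees(np.arctan2(d[1],d[0])))
E
```

```text
[[ 0.914  0.407  0.   ]
 [ 0.407 -0.914 -0.   ]
 [ 0.     0.    -1.   ]] 1.2
winTL [0.6105 0.0028 0.15  ]
winTR [ 0.5859 -0.0752  0.15  ]
winBL [0.5057 0.0339 0.15  ]
winBR [ 0.4825 -0.0427  0.15  ]
lipR [ 0.5847 -0.1291  0.086 ]
lipL [ 0.4516 -0.0918  0.086 ]
hoodFL [ 0.4555 -0.0531  0.15  ]
hoodBL [0.4937 0.0516 0.15  ]
hoodFR [ 0.5906 -0.094   0.15  ]
0.13832049320943154 74.32375420499912
0.1411929251320198 73.14555189455805
0.11145204309821717 -110.0680397884707
```

Request:
send_rows(
  targets=[
    [-1,[0,0,-45],0],
    [-1,[0,0,-45],0],
    [-1,[-32,-28.5,0],0],
    [-1,[-32,-28.5,0],0],
    [-1,[-32,-28.5,0],0],
    [-1,[-32,-28.5,0],0],
    [-1,[-32,-28.5,0],0],
    [-1,[-32,-28.5,0],0],
    [-1,[-32,-28.5,0],0],
    [-1,[-32,-28.5,0],0],
    [-1,[-32,-28.5,0],0],
    [-1,[0,0,0],0],
  ],
)

```text
t: 2.45
tool_pos: [-0.1276, -0.4294, 0.3088]
orientation: [-3.074, -0.644, 0.003]
force: [0.3, -0.0, 1.1]
opening: 0.0029
```

```bash
cat >> h.py <<'E'
def st():
    s=robot.read_state(); M=R.from_rotvec(s["orientation"]).as_matrix()
    print("t",round(float(s["t"]),2),"pos",np.round(s["tool_pos"],4),"q",np.round(s["q"],3),"F",np.round(s["force"],1),"T",np.round(s["wrist_torque"],2),"op",round(float(s["opening"]),3)); print(M.round(3)); return s,M
E
python3 -c "
from h import *
st()"
```

```text
t 2.45 pos [-0.1276 -0.4294  0.3088] q [-1.973 -0.307  1.738 -0.002  1.71  -0.815] F [ 0.3 -0.   1.1] T [ 0.01 -0.09  0.06] op 0.003
[[ 0.916  0.401 -0.002]
 [ 0.401 -0.916  0.   ]
 [-0.002 -0.001 -1.   ]]
```

Request:
send_rows(
  targets=[
    [-1,[16,-19,0],0],
    [-1,[16,-19,0],0],
    [-1,[16,-19,0],0],
    [-1,[16,-19,0],0],
    [-1,[0,0,0],0],
  ],
)

```text
t: 2.95
tool_pos: [-0.0949, -0.3344, 0.3094]
orientation: [3.071, 0.653, -0.001]
force: [-1.3, 0.4, -0.6]
opening: 0.0006
```

```bash
python3 -c "
from h import *
st()
c=optics.read_camera('scene');cv2.imwrite('pics/s1.png',c['color'][:,:,::-1])
cv2.imwrite('pics/s1z.png',cv2.resize(c['color'][150:290,160:340,::-1],None,fx=4.4,fy=4.2,interpolation=cv2.INTER_CUBIC))"
```

```text
t 2.95 pos [-0.0949 -0.3344  0.3094] q [-1.995 -0.605  1.948  0.     1.797 -0.844] F [-1.3  0.4 -0.6] T [-0.08  0.04  0.07] op 0.001
[[ 0.913  0.407 -0.001]
 [ 0.407 -0.913 -0.002]
 [-0.001  0.001 -1.   ]]
```

View pics/s1.png

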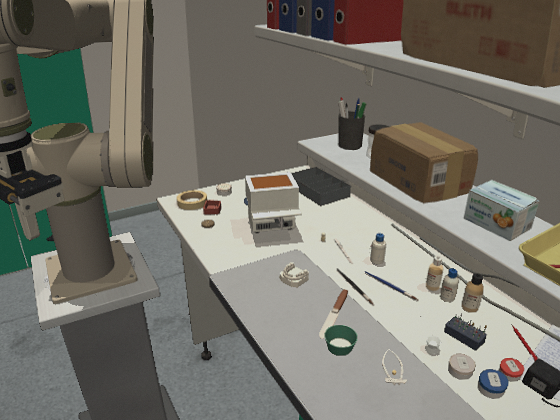

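View pics/s1z.png

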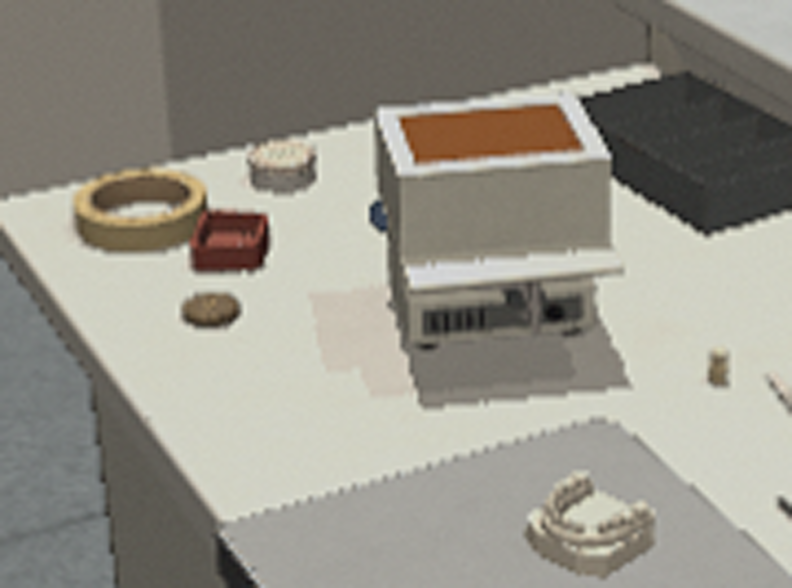

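Request:
send_rows(
  targets=[
    [-1,[0,0,-15],-0.145],
    [-1,[0,0,-15],-0.145],
    [-1,[0,0,-15],-0.145],
    [-1,[0,0,-15],-0.145],
    [-1,[0,0,-15],-0.145],
    [-1,[0,0,-15],-0.145],
    [-1,[0,0,0],0],
  ],
)

```text
t: 3.7
tool_pos: [-0.096, -0.3368, 0.4004]
orientation: [2.508, 1.89, -0.004]
force: [-0.4, -0.7, 0.5]
opening: 0.0002
```

```bash
python3 -c "
from h import *
st()
c=optics.read_camera('scene')
o=np.array([.543,-.024,0]);a=np.radians(74)
ux=np.array([np.cos(a),np.sin(a),0]);uy=np.array([-np.sin(a),np.cos(a),0])
W=lambda x,y,z:o+x*ux+y*uy+np.array([0,0,z])
im=c['color'][:,:,::-1].copy()
big=cv2.resize(im[165:245,235:310],None,fx=8,fy=7,interpolation=cv2.INTER_CUBIC)
def dr(p,col):
    q=proj(c,p)[0]; cv2.circle(big,(int((q[0]-235)*8),int((q[1]-165)*7)),3,col,-1); print(q)
for p in [(-.09,-.07,.08),(-.09,.07,.08),(-.035,.07,0),(-.035,-.07,0),(-.035,.07,.045),(-.035,-.07,.045)]: dr(W(*p),(0,0,255))
for y in (-.04,-.02,0,.02):
  for z in (.034,.076): dr(W(-.074,y,z),(0,255,0))
cv2.imwrite('pics/s2z.png',big)"
```

```text
t 3.7 pos [-0.096  -0.3368  0.4004] q [-1.995 -0.548  1.745  0.     1.942 -1.716] F [-0.4 -0.7  0.5] T [-0.03 -0.08  0.04] op 0.0
[[ 0.276  0.961 -0.001]
 [ 0.961 -0.276 -0.003]
 [-0.003 -0.    -1.   ]]
[302.03643504 214.45193847]
[253.54547563 219.72344997]
[251.00063451 234.48908541]
[296.6457623  229.27084416]
[250.56828454 221.27237841]
[296.91574692 216.21361948]
[290.26031645 226.89651116]
[290.4276948  214.18837413]
[283.56415093 227.65616424]
[283.63353744 214.92331061]
[276.83029721 228.41888498]
[276.80037897 215.66206989]
[270.05975117 229.18454123]
[269.92925463 216.40453365]
```

View pics/s2z.png

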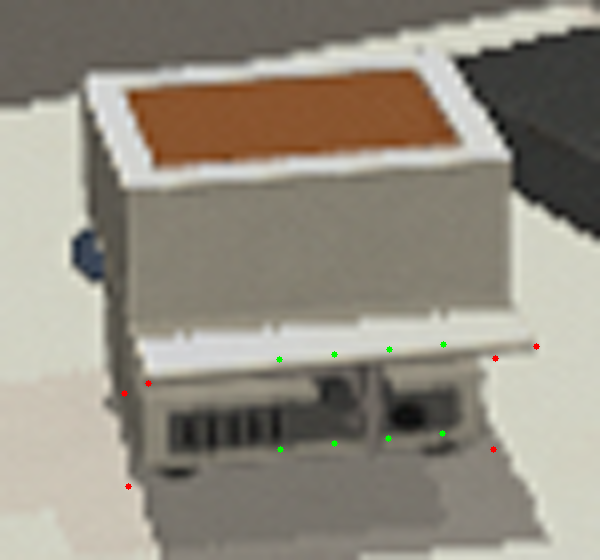

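Request:
send_rows(
  targets=[
    [-1,[17,44.3,0],0],
    [-1,[17,44.3,0],0],
    [-1,[17,44.3,0],0],
    [-1,[17,44.3,0],0],
    [-1,[17,44.3,0],0],
    [-1,[17,44.3,0],0],
    [-1,[17,44.3,0],0],
    [-1,[17,44.3,0],0],
    [-1,[17,44.3,0],0],
    [-1,[0,0,0],0],
  ],
)

```text
t: 4.75
tool_pos: [0.3341, -0.2976, 0.3953]
orientation: [-2.507, -1.885, -0.002]
force: [-0.8, -0.5, -1.1]
opening: 0.0004
```

Request:
send_rows(
  targets=[
    [-1,[45,0,0],0],
    [-1,[45,0,0],0],
    [-1,[45,0,0],0],
    [-1,[45,0,0],0],
    [-1,[45,0,0],0],
    [-1,[45,0,0],0],
    [-1,[45,0,0],0],
    [-1,[0,0,0],0],
  ],
)

```text
t: 5.55
tool_pos: [0.4177, 0.0076, 0.3974]
orientation: [-2.508, -1.889, -0.0]
force: [0.0, -0.5, 0.1]
opening: 0.0005
```

Request:
send_rows(
  targets=[
    [-1,[40,-26,0],0],
    [-1,[40,-26,0],0],
    [-1,[40,-26,0],0],
    [-1,[40,-26,0],0],
    [-1,[40,-26,0],0],
    [-1,[40,-26,0],0],
    [-1,[14.5,-43.7,0],0],
    [-1,[14.5,-43.7,0],0],
    [-1,[14.5,-43.7,0],0],
    [-1,[14.5,-43.7,0],0],
    [-1,[0,0,0],0],
  ],
)

```text
t: 6.65
tool_pos: [0.1789, 0.3831, 0.3978]
orientation: [-2.508, -1.89, 0.002]
force: [1.0, -0.2, 0.5]
opening: 0.0007
```

```bash
python3 -c "
from h import *
st()
for n in ('scene','top'):
  c=optics.read_camera(n);cv2.imwrite(f'pics/{n}3.png',c['color'][:,:,::-1])"
```

```text
t 6.65 pos [0.1789 0.3831 0.3978] q [ 1.011e+00 -3.480e-01  1.609e+00  1.000e-03  1.882e+00  1.291e+00] F [ 1.  -0.2  0.5] T [-0.11 -0.12  0.01] op 0.001
[[ 0.276  0.961 -0.002]
 [ 0.961 -0.276 -0.   ]
 [-0.    -0.002 -1.   ]]
```

View pics/scene3.png

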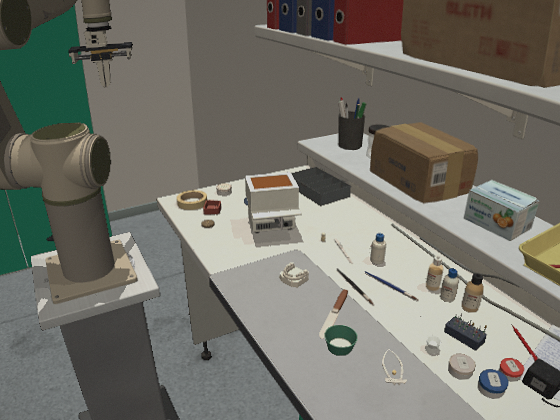

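View pics/top3.png

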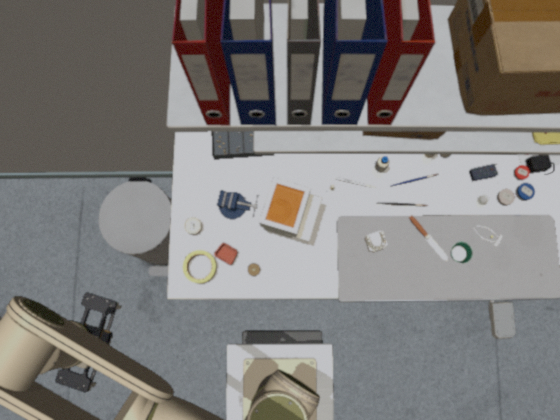

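Request:
send_rows(
  targets=[
    [-1,[0,-39,0],0],
    [-1,[0,-39,0],0],
    [-1,[0,-39,0],0],
    [-1,[0,0,-48],0],
    [-1,[0,0,-48],0],
    [-1,[0,0,-48],0],
    [-1,[0,0,-48],0],
    [-1,[0,0,-48],0],
    [-1,[0,0,-48],0],
    [-1,[0,0,0],0],
  ],
)

```text
t: 7.75
tool_pos: [0.0724, 0.4135, 0.6893]
orientation: [-2.512, -1.876, -0.015]
force: [0.4, -0.0, 0.5]
opening: 0.0006
```

```bash
python3 -c "
from h import *
st()"
```

```text
t 7.75 pos [0.0724 0.4135 0.6893] q [ 1.276e+00  1.300e-02  6.970e-01 -1.000e-03  2.420e+00  1.563e+00] F [ 0.4 -0.   0.5] T [ 0.02 -0.1  -0.02] op 0.001
[[ 0.284  0.959  0.004]
 [ 0.959 -0.284  0.011]
 [ 0.012  0.001 -1.   ]]
```

Request:
send_rows(
  targets=[
    [-1,[0,0,-45],0],
    [-1,[0,0,-45],0],
    [-1,[0,0,-45],0],
    [-1,[0,0,-45],0],
    [-1,[0,0,0],0],
  ],
)

```text
t: 8.25
tool_pos: [0.0712, 0.4039, 0.7743]
orientation: [-2.504, -1.872, -0.027]
force: [-0.2, 0.2, 0.3]
opening: 0.0005
```

```bash
python3 -c "
from h import *
st()"
```

```text
t 8.25 pos [0.0712 0.4039 0.7743] q [1.269 0.363 0.026 0.005 2.73  1.561] F [-0.2  0.2  0.3] T [-0.05 -0.06  0.01] op 0.001
[[ 0.283  0.959  0.005]
 [ 0.959 -0.283  0.022]
 [ 0.023 -0.002 -1.   ]]
```

Request:
send_rows(
  targets=[
    [-1,[35,0,-35],0],
    [-1,[35,0,-35],0],
    [-1,[35,0,-35],0],
    [-1,[0,0,0],0],
  ],
)

```text
t: 8.65
tool_pos: [0.0801, 0.403, 0.7742]
orientation: [-2.493, -1.871, -0.014]
force: [0.9, 0.3, 0.0]
opening: 0.0002
```

```bash
python3 -c "
from h import *
st()"
```

```text
t 8.65 pos [0.0801 0.403  0.7742] q [1.235 0.365 0.024 0.039 2.731 1.554] F [0.9 0.3 0. ] T [-0.06 -0.08 -0.03] op 0.0
[[ 0.279  0.96  -0.008]
 [ 0.96  -0.279  0.025]
 [ 0.022 -0.014 -1.   ]]
```

Request:
send_rows(
  targets=[
    [-1,[0,0,40],0],
    [-1,[0,0,0],0],
  ],
)

```text
t: 8.85
tool_pos: [0.0804, 0.4071, 0.7579]
orientation: [-2.497, -1.875, -0.0]
force: [0.8, 0.3, -0.7]
opening: 0.0006
```

```bash
python3 -c "
from h import *
st()"
```

```text
t 8.85 pos [0.0804 0.4071 0.7579] q [1.238 0.255 0.233 0.033 2.643 1.549] F [ 0.8  0.3 -0.7] T [-0.01 -0.09 -0.02] op 0.001
[[ 0.279  0.96  -0.011]
 [ 0.96  -0.279  0.015]
 [ 0.012 -0.015 -1.   ]]
```

Request:
send_rows(
  targets=[
    [-1,[0,0,0],0],
    [-1,[0,0,20],0],
    [-1,[0,0,20],0],
    [-1,[0,0,0],0],
  ],
)

```text
t: 9.25
tool_pos: [0.0794, 0.4067, 0.7207]
orientation: [-2.493, -1.874, -0.01]
force: [-0.1, 0.0, -0.6]
opening: 0.0002
```

```bash
python3 -c "
from h import *
st()"
```

```text
t 9.25 pos [0.0794 0.4067 0.7207] q [1.24  0.078 0.549 0.026 2.496 1.543] F [-0.1  0.  -0.6] T [-0.08 -0.03  0.03] op 0.0
[[ 0.278  0.961 -0.009]
 [ 0.96  -0.278  0.022]
 [ 0.019 -0.015 -1.   ]]
```

Request:
send_rows(
  targets=[
    [-1,[-12,41,7],0],
    [-1,[-12,41,7],0],
    [-1,[-12,41,7],0],
    [-1,[-12,41,7],0],
    [-1,[-12,41,7],0],
    [-1,[-12,41,7],0],
    [-1,[-12,41,7],0],
    [-1,[0,0,0],0],
  ],
)

```text
t: 10.05
tool_pos: [0.3352, 0.2454, 0.6676]
orientation: [-2.498, -1.865, -0.014]
force: [-0.0, -0.1, -0.3]
opening: 0.001
```

Request:
send_rows(
  targets=[
    [-1,[-36.5,22.4,6],0],
    [-1,[-36.5,22.4,6],0],
    [-1,[-36.5,22.4,6],0],
    [-1,[-36.5,22.4,6],0],
    [-1,[-36.5,22.4,6],0],
    [-1,[-36.5,22.4,6],0],
    [-1,[-36.5,22.4,6],0],
    [-1,[-36.5,22.4,6],0],
    [-1,[0,0,0],0],
  ],
)

```text
t: 10.95
tool_pos: [0.4232, -0.0852, 0.6105]
orientation: [-2.497, -1.866, -0.013]
force: [0.1, 0.0, -0.5]
opening: 0.0003
```

Request:
send_rows(
  targets=[
    [-1,[0,0,0],-0.148],
    [-1,[0,0,0],-0.148],
    [-1,[0,0,0],-0.148],
    [-1,[0,0,0],-0.148],
    [-1,[0,0,0],-0.148],
    [-1,[0,0,0],-0.148],
    [-1,[0,0,0],-0.148],
    [-1,[0,0,0],-0.148],
    [-1,[0,0,0],-0.148],
    [-1,[0,0,0],-0.148],
    [-1,[0,0,0],-0.148],
  ],
)

```text
t: 12.05
tool_pos: [0.422, -0.0805, 0.6135]
orientation: [-0.34, -3.117, -0.036]
force: [-0.3, 0.6, 0.4]
opening: 0.0007
```

```bash
python3 -c "
from h import *
st()"
```

```text
t 12.05 pos [ 0.422  -0.0805  0.6135] q [-0.327 -0.098  0.977  0.028  2.273 -1.662] F [-0.3  0.6  0.4] T [ 0.02 -0.15 -0.05] op 0.001
[[-0.976  0.216 -0.003]
 [ 0.216  0.976  0.024]
 [ 0.008  0.022 -1.   ]]
```

Request:
send_rows(
  targets=[
    [-1,[0,0,0],-0.148],
    [-1,[0,0,0],-0.148],
    [-1,[0,0,0],-0.148],
    [-1,[0,0,0],-0.148],
    [-1,[0,0,0],-0.148],
    [-1,[0,0,0],-0.148],
    [-1,[0,0,0],-0.148],
    [-1,[0,0,0],-0.148],
    [-1,[0,0,0],-0.148],
  ],
)

```text
t: 12.95
tool_pos: [0.4384, 0.0127, 0.6164]
orientation: [-1.497, 2.753, 0.041]
force: [0.5, 0.0, 0.3]
opening: -0.0
```

```bash
python3 -c "
from h import *
st()"
```

```text
t 12.95 pos [0.4384 0.0127 0.6164] q [-0.11  -0.073  0.948  0.034  2.275 -2.656] F [0.5 0.  0.3] T [ 0.08 -0.11  0.04] op -0.0
[[-0.544 -0.839 -0.005]
 [-0.839  0.543  0.026]
 [-0.019  0.019 -1.   ]]
```

```bash
python3 - <<'E'
import numpy as np
from scipy.optimize import least_squares
D=[([.244,-.548,.218],[-1.237,.131,1.489]),([-.1276,-.4294,.3088],[-1.973,-.307,1.738]),([-.0949,-.3344,.3094],[-1.995,-.605,1.948]),([-.096,-.3368,.4004],[-1.995,-.548,1.745]),([.1789,.3831,.3978],[1.011,-.348,1.609]),([.0724,.4135,.6893],[1.276,.013,.697]),([.422,-.0805,.6135],[-.327,-.098,.977]),([.0712,.4039,.7743],[1.269,.363,.026])]
def f(p):
    o,a,h,L2,L3,e=p;r=[]
    for P,q in D:
        c,s=np.cos(q[0]),np.sin(q[0]);A=q[1];B=q[1]+q[2]
        R=a+L2*np.sin(A)+L3*np.sin(B)+e*np.cos(B);Z=h+L2*np.cos(A)+L3*np.cos(B)-e*np.sin(B)
        r+=[R*c-o*s-P[0],R*s+o*c-P[1],Z-P[2]]
    return r
s=least_squares(f,[.05,0,.1,.4,.4,0]);print(s.x.round(4),np.abs(s.fun).max())
from scipy.optimize import fsolve
o,a,h,L2,L3,e=s.x
for r in (.3,.35,.4,.5,.6,.7):
  for z in (.1,.2,.3,.4):
    best=None
    for g in ([-.5,2.],[.3,1.5]):
      x,i,ok,_=fsolve(lambda q:[a+L2*np.sin(q[0])+L3*np.sin(q[0]+q[1])+e*np.cos(q[0]+q[1])-r,h+L2*np.cos(q[0])+L3*np.cos(q[0]+q[1])-e*np.sin(q[0]+q[1])-z],g,full_output=1)
      if ok==1 and x[1]>0: best=x
    print(r,z,None if best is None else (best.round(2),(best.sum()).round(2)))
E
```

```text
[ 0.0523  0.0031 -0.0572  0.3716  0.55    0.0652] 0.008744045235007283
0.3 0.1 (array([-0.71,  2.39]), np.float64(1.68))
0.3 0.2 (array([-0.76,  2.24]), np.float64(1.47))
0.3 0.3 (array([-0.74,  2.04]), np.float64(1.3))
0.3 0.4 (array([-0.67,  1.82]), np.float64(1.15))
0.35 0.1 (array([-0.51,  2.27]), np.float64(1.76))
0.35 0.2 (array([-0.58,  2.13]), np.float64(1.55))
0.35 0.3 (array([-0.58,  1.95]), np.float64(1.37))
0.35 0.4 (array([-0.54,  1.74]), np.float64(1.2))
0.4 0.1 (array([-0.33,  2.14]), np.float64(1.81))
0.4 0.2 (array([-0.42,  2.02]), np.float64(1.6))
0.4 0.3 (array([-0.43,  1.85]), np.float64(1.42))
0.4 0.4 (array([-0.4 ,  1.64]), np.float64(1.24))
0.5 0.1 (array([-0.04,  1.89]), np.float64(1.85))
0.5 0.2 (array([-0.12,  1.78]), np.float64(1.66))
0.5 0.3 (array([-0.15,  1.62]), np.float64(1.47))
0.5 0.4 (array([-0.13,  1.43]), np.float64(1.29))
0.6 0.1 (array([0.22, 1.61]), np.float64(1.83))
0.6 0.2 (array([0.15, 1.51]), np.float64(1.65))
0.6 0.3 (array([0.12, 1.36]), np.float64(1.47))
0.6 0.4 (array([0.14, 1.16]), np.float64(1.29))
0.7 0.1 (array([0.48, 1.29]), np.float64(1.77))
0.7 0.2 (array([0.41, 1.19]), np.float64(1.6))
0.7 0.3 (array([0.4 , 1.03]), np.float64(1.43))
0.7 0.4 (array([0.43, 0.8 ]), np.float64(1.23))
```

Request:
send_rows(
  targets=[
    [-1,[0,0,10],0.148],
    [-1,[0,0,10],0.148],
    [-1,[0,0,10],0.148],
    [-1,[0,0,10],0.148],
    [-1,[0,0,10],0.148],
    [-1,[0,0,10],0.148],
    [-1,[0,0,10],0.148],
    [-1,[0,0,10],0.148],
    [-1,[0,0,10],0.148],
    [-1,[0,0,10],0.148],
    [-1,[0,0,10],0.148],
    [-1,[0,0,10],0.148],
  ],
)

```text
t: 14.15
tool_pos: [0.4377, 0.0154, 0.497]
orientation: [-1.199, -2.888, -0.035]
force: [-0.8, 0.2, 0.1]
opening: 0.0005
```

Request:
send_rows(
  targets=[
    [-1,[0,0,10],0.148],
    [-1,[0,0,10],0.148],
    [-1,[0,0,10],0.148],
    [-1,[0,0,10],0.148],
    [-1,[0,0,10],0.148],
    [-1,[0,0,10],0.148],
    [-1,[0,0,10],0.148],
    [-1,[0,0,10],0.148],
    [-1,[0,0,10],0.148],
    [-1,[0,0,10],0.148],
    [-1,[0,0,10],0.148],
    [-1,[0,0,10],0.148],
  ],
)

```text
t: 15.35
tool_pos: [0.4374, 0.0186, 0.3773]
orientation: [-2.985, -0.888, -0.005]
force: [-0.1, 0.1, -0.3]
opening: 0.0003
```

Request:
send_rows(
  targets=[
    [-1,[0,0,10],0.148],
    [-1,[0,0,10],0.148],
    [-1,[0,0,10],0.148],
    [-1,[0,0,10],0.148],
    [-1,[0,0,10],0.148],
    [-1,[0,0,10],0.148],
    [-1,[0,0,10],0.148],
    [-1,[0,0,10],0.148],
    [-1,[0,0,10],0.148],
    [-1,[0,0,10],0.148],
    [-1,[0,0,10],0.148],
  ],
)

```text
t: 16.45
tool_pos: [0.4372, 0.0214, 0.2674]
orientation: [-2.701, 1.564, 0.027]
force: [0.0, -1.3, -0.3]
opening: 0.0003
```

```bash
python3 -c "
from h import *
st()"
```

```text
t 16.45 pos [0.4372 0.0214 0.2674] q [-0.091 -0.332  1.832  0.026  1.649  2.531] F [ 0.  -1.3 -0.3] T [ 0.13 -0.04 -0.02] op 0.0
[[ 0.498 -0.867 -0.005]
 [-0.867 -0.498  0.027]
 [-0.025 -0.009 -1.   ]]
```

Request:
send_rows(
  targets=[
    [-1,[0,0,0],0.13],
    [-1,[-26,-15,0],0.148],
    [-1,[-26,-15,0],0.148],
    [-1,[-26,-15,0],0.148],
    [-1,[0,0,0],0],
  ],
)

```text
t: 16.95
tool_pos: [0.4201, -0.0416, 0.2594]
orientation: [-2.252, 1.979, 0.125]
force: [0.2, 0.7, 0.6]
opening: 0.0007
```

```bash
python3 -c "
from h import *
st()"
```

```text
t 16.95 pos [ 0.4201 -0.0416  0.2594] q [-0.366 -0.384  1.895  0.162  1.658  2.658] F [0.2 0.7 0.6] T [ 0.08 -0.04 -0.  ] op 0.001
[[ 0.131 -0.991  0.031]
 [-0.979 -0.125  0.16 ]
 [-0.155 -0.051 -0.987]]
```

Request:
send_rows(
  targets=[
    [-1,[-47,-6,8],0.04],
    [-1,[-47,-6,8],0.04],
    [-1,[-46,-6,10],0.04],
    [-1,[-46,-6,10],0.04],
    [-1,[-46,-6,12],0.04],
    [-1,[-46,-6,12],0.04],
  ],
)

```text
t: 17.55
tool_pos: [0.3681, 0.0479, 0.2268]
orientation: [-2.112, 1.864, 0.242]
force: [-0.1, 0.2, -0.3]
opening: 0.0005
```

```bash
python3 -c "
from h import *
st()"
```

```text
t 17.55 pos [0.3681 0.0479 0.2268] q [-0.382 -0.61   2.142  0.354  1.661  2.658] F [-0.1  0.2 -0.3] T [-0.06  0.01  0.03] op 0.001
[[ 0.137 -0.987  0.079]
 [-0.934 -0.103  0.341]
 [-0.328 -0.121 -0.937]]
```

Request:
send_rows(
  targets=[
    [-1,[-39,-25,8],0.04],
    [-1,[-39,-25,9],0.04],
    [-1,[-38,-25,11],0.04],
    [-1,[-37,-25,12],0.04],
    [-1,[-37,-25,13],0.04],
    [-1,[-37,-25,14],0.04],
  ],
)

```text
t: 18.15
tool_pos: [0.463, 0.1148, 0.2063]
orientation: [-1.963, 1.755, 0.372]
force: [-0.3, 0.4, 0.1]
opening: 0.0002
```

```bash
python3 -c "
from h import *
st()"
```

```text
t 18.15 pos [0.463  0.1148 0.2063] q [-0.308 -0.31   2.03   0.555  1.495  2.658] F [-0.3  0.4  0.1] T [-0.16 -0.03 -0.01] op 0.0
[[ 0.142 -0.984  0.111]
 [-0.854 -0.065  0.516]
 [-0.501 -0.168 -0.849]]
```

Request:
send_rows(
  targets=[
    [-1,[-46,-7,2],0.05],
    [-1,[-46,-7,2],0.05],
    [-1,[-46,-7,2],0.05],
    [-1,[-46,-7,2],0.05],
    [-1,[-46,-7,2],0.05],
    [-1,[-46,-7,2],0.05],
  ],
)

```text
t: 18.75
tool_pos: [0.4558, 0.1754, 0.2444]
orientation: [-1.784, 1.65, 0.53]
force: [-0.2, 0.4, -0.2]
opening: 0.0004
```

```bash
python3 -c "
from h import *
st()
for n in ('scene','top'):
  c=optics.read_camera(n);cv2.imwrite(f'pics/{n}4.png',c['color'][:,:,::-1])"
```

```text
t 18.75 pos [0.4558 0.1754 0.2444] q [-0.33  -0.34   2.078  0.768  1.551  2.658] F [-0.2  0.4 -0.2] T [-0.28  0.01  0.05] op 0.0
[[ 0.13  -0.983  0.13 ]
 [-0.724 -0.004  0.69 ]
 [-0.678 -0.183 -0.712]]
```

View pics/scene4.png

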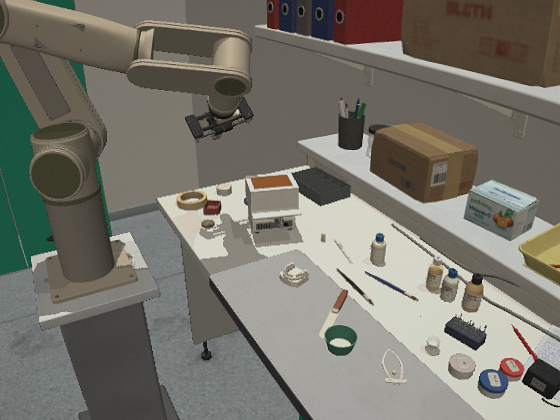

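View pics/top4.png

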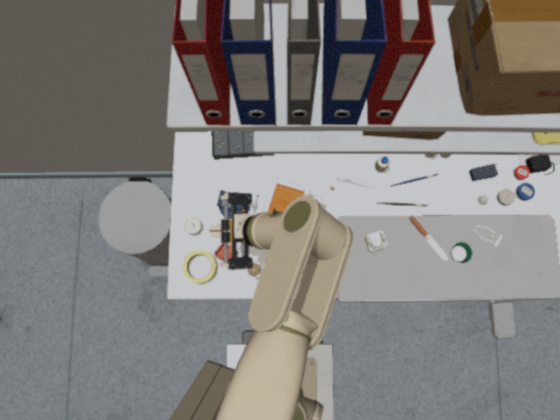

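Request:
send_rows(
  targets=[
    [-1,[-44,-5,12],0.05],
    [-1,[-44,-5,12],0.05],
    [-1,[-44,-5,14],0.05],
    [-1,[-44,-5,16],0.05],
  ],
)

```text
t: 19.25
tool_pos: [0.4655, 0.2421, 0.2391]
orientation: [-1.667, 1.583, 0.639]
force: [-0.5, 0.4, -0.6]
opening: 0.0003
```

```bash
python3 -c "
from h import *
s,M=st()
print(np.degrees(np.arccos(-M[2,2])),np.degrees(np.arctan2(M[1,2],M[0,2])))"
```

```text
t 19.25 pos [0.4655 0.2421 0.2391] q [-0.253 -0.277  2.116  0.923  1.477  2.658] F [-0.5  0.4 -0.6] T [-0.28  0.01  0.04] op 0.0
[[ 0.115 -0.985  0.132]
 [-0.617  0.033  0.786]
 [-0.778 -0.172 -0.604]]
52.862935895846064 80.48954293737927
```

Request:
send_rows(
  targets=[
    [-1,[0,0,-6],-0.146],
    [-1,[0,0,-6],-0.146],
    [-1,[0,0,-6],-0.146],
    [-1,[0,0,-6],-0.146],
    [-1,[0,0,-6],-0.146],
    [-1,[0,0,-6],-0.146],
    [-1,[0,0,-6],-0.146],
    [-1,[0,0,-6],-0.146],
    [-1,[0,0,-6],-0.146],
    [-1,[0,0,-6],-0.146],
  ],
)

```text
t: 20.25
tool_pos: [0.4571, 0.1941, 0.2752]
orientation: [-2.224, 0.059, -0.153]
force: [-0.0, -0.7, -0.2]
opening: 0.0002
```

Request:
send_rows(
  targets=[
    [-1,[0,0,0],-0.146],
    [-1,[0,0,0],-0.146],
    [-1,[0,0,0],-0.146],
    [-1,[0,0,0],-0.146],
    [-1,[0,0,0],-0.146],
    [-1,[0,0,0],-0.146],
    [-1,[0,0,0],-0.146],
    [-1,[0,0,0],-0.146],
    [-1,[0,0,0],-0.146],
    [-1,[0,0,0],-0.146],
    [-1,[0,0,0],0],
  ],
)

```text
t: 21.35
tool_pos: [0.4571, 0.1943, 0.2749]
orientation: [-1.828, -1.544, -0.905]
force: [0.8, -0.3, -0.6]
opening: 0.0006
```

```bash
cat >> h.py <<'E'
o=np.array([.543,-.024,0]);a=np.radians(74)
ux=np.array([np.cos(a),np.sin(a),0]);uy=np.array([-np.sin(a),np.cos(a),0])
U=np.c_[ux,uy,[0,0,1]]
W=lambda x,y,z:o+U@np.array([x,y,z])
inU=lambda p:U.T@(np.asarray(p)-o)
E
python3 -c "
from h import *
s,M=st()
print(np.degrees(np.arccos(-M[2,2])),np.degrees(np.arctan2(M[1,2],M[0,2])))
print('in unit: pos',inU(s['tool_pos']).round(4));print((U.T@M).round(3))
c=optics.read_camera('top')
for n,px,z in [('bottle',(383,163),.08),('die',(331.8,187),.015),('wheel',(254.5,269),.005),('die',(336,183),.0)]: p=at_z(c,px,z);print(n,p.round(3),inU(p).round(3))
p0=W(-.15,-.06,.044);print('pre',p0, 'shift tool',(M.T@(p0-s['tool_pos'])).round(4))
"
```

```text
t 21.35 pos [0.4571 0.1943 0.2749] q [-0.368 -0.315  2.078  0.896  1.613 -0.272] F [ 0.8 -0.3 -0.6] T [-0.43 -0.01 -0.03] op 0.001
[[ 0.102  0.986  0.131]
 [ 0.596 -0.166  0.785]
 [ 0.796 -0.002 -0.605]]
52.77918742936455 80.5260881578404
in unit: pos [0.1862 0.1428 0.2749]
[[ 0.601  0.112  0.791]
 [ 0.066 -0.994  0.091]
 [ 0.796 -0.002 -0.605]]
bottle [ 0.695 -0.323  0.08 ] [-0.246 -0.228  0.08 ]
die [ 0.636 -0.169  0.015] [-0.114 -0.129  0.015]
wheel [0.377 0.076 0.005] [0.05  0.187 0.005]
die [ 0.653 -0.184  0.   ] [-0.124 -0.15   0.   ]
pre [ 0.5593301 -0.1847275  0.044    ] shift tool [-0.3994  0.1642 -0.1447]
```

Request:
send_rows(
  targets=[
    [-1,[-27.9,18,-31.3],0],
    [-1,[-27.9,18,-31.3],0],
    [-1,[-27.9,18,-31.3],0],
    [-1,[-27.9,18,-31.3],0],
    [-1,[-27.9,18,-31.3],0],
    [-1,[-27.9,18,-31.3],0],
    [-1,[-27.9,18,-31.3],0],
    [-1,[-27.9,18,-31.3],0],
    [-1,[-27.9,18,-31.3],0],
    [-1,[0,0,0],0],
  ],
)

```text
t: 22.4
tool_pos: [0.5526, -0.2086, 0.239]
orientation: [-1.836, -1.527, -0.901]
force: [0.2, 0.9, -0.2]
opening: 0.001
```

```bash
python3 -c "
from h import *
s,M=st()
print('in unit: pos',inU(s['tool_pos']).round(4));print((U.T@M).round(3))
for n in ('scene','top'):
  c=optics.read_camera(n);cv2.imwrite(f'pics/{n}5.png',c['color'][:,:,::-1])
p0=W(-.15,-.06,.045);print('shift tool',(M.T@(p0-s['tool_pos'])).round(4))
"
```

```text
t 22.4 pos [ 0.5526 -0.2086  0.239 ] q [-0.86   0.514  1.261  0.724  1.957 -0.605] F [ 0.2  0.9 -0.2] T [-0.39  0.01  0.01] op 0.001
[[ 0.117  0.984  0.132]
 [ 0.592 -0.176  0.786]
 [ 0.797 -0.013 -0.603]]
in unit: pos [-0.1748 -0.0601  0.239 ]
[[ 0.601  0.102  0.792]
 [ 0.051 -0.995  0.089]
 [ 0.797 -0.013 -0.603]]
shift tool [-0.1398  0.005   0.1367]
```

View pics/scene5.png

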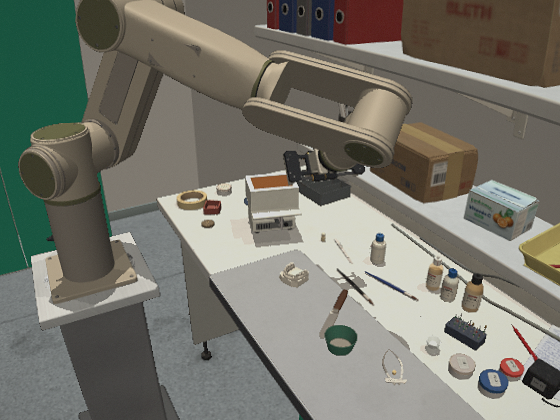

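Request:
send_rows(
  targets=[
    [-1,[-28,1,27.3],0],
    [-1,[-28,1,27.3],0],
    [-1,[-28,1,27.3],0],
    [-1,[-28,1,27.3],0],
    [-1,[-28,1,27.3],0],
    [-1,[0,0,0],0],
  ],
)

```text
t: 23.1
tool_pos: [0.5573, -0.1763, 0.0441]
orientation: [-1.827, -1.529, -0.898]
force: [-1.1, 0.2, -0.4]
opening: 0.0004
```

```bash
python3 -c "
from h import *
s,M=st()
print('in unit: pos',inU(s['tool_pos']).round(4));print((U.T@M).round(3))
for n in ('scene','top'):
  c=optics.read_camera(n);cv2.imwrite(f'pics/{n}6.png',c['color'][:,:,::-1])
  if n=='scene':cv2.imwrite(f'pics/{n}6z.png',cv2.resize(c['color'][150:290,220:400,::-1],None,fx=4.4,fy=4.2,interpolation=cv2.INTER_CUBIC))
"
```

```text
t 23.1 pos [ 0.5573 -0.1763  0.0441] q [-0.823  0.718  1.366  0.688  1.707 -0.788] F [-1.1  0.2 -0.4] T [-0.41 -0.01 -0.01] op 0.0
[[ 0.113  0.986  0.126]
 [ 0.59  -0.168  0.79 ]
 [ 0.8   -0.016 -0.6  ]]
in unit: pos [-0.1424 -0.0557  0.0441]
[[ 0.598  0.11   0.794]
 [ 0.054 -0.994  0.097]
 [ 0.8   -0.016 -0.6  ]]
```

View pics/scene6z.png

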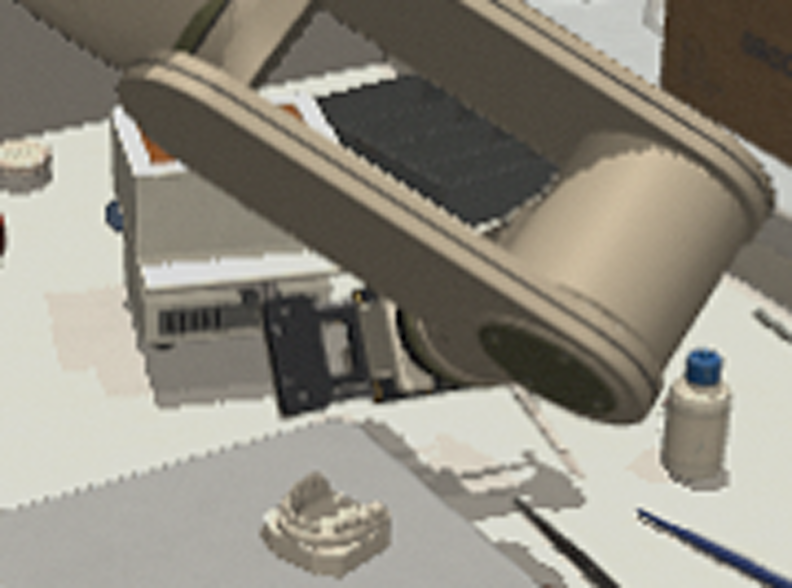

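View pics/top6.png

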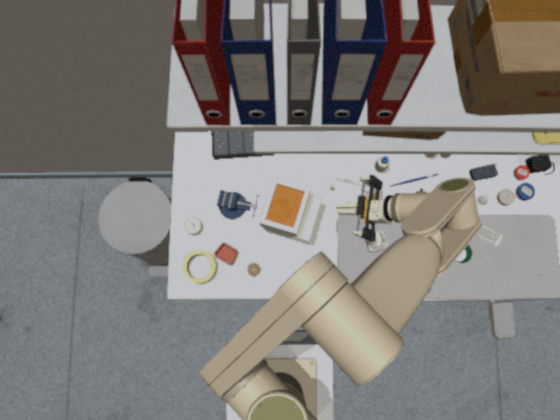

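Request:
send_rows(
  targets=[
    [-1,[7.2,2,9.5],0],
    [-1,[7.2,2,9.5],0],
    [-1,[7.2,2,9.5],0],
    [-1,[7.2,2,9.5],0],
    [-1,[0,0,0],0],
  ],
)

```text
t: 23.7
tool_pos: [0.5762, -0.133, 0.0486]
orientation: [-1.828, -1.539, -0.903]
force: [-0.2, 0.5, 0.2]
opening: 0.0006
```

```bash
python3 -c "
from h import *
s,M=st()
print('in unit: pos',inU(s['tool_pos']).round(4),'F',(U.T@s['force']).round(1))
for n in ('scene','top'):
  c=optics.read_camera(n);cv2.imwrite(f'pics/{n}7z.png',cv2.resize(c['color'][170:250,260:380,::-1],None,fx=6.6,fy=6.6,interpolation=cv2.INTER_CUBIC))
"
```

```text
t 23.7 pos [ 0.5762 -0.133   0.0486] q [-0.76   0.673  1.422  0.724  1.656 -0.761] F [-0.2  0.5  0.2] T [-0.4  -0.07  0.03] op 0.001
[[ 0.106  0.986  0.13 ]
 [ 0.594 -0.168  0.787]
 [ 0.797 -0.006 -0.603]]
in unit: pos [-0.0956 -0.0619  0.0486] F [0.4 0.3 0.2]
```

View pics/top7z.png

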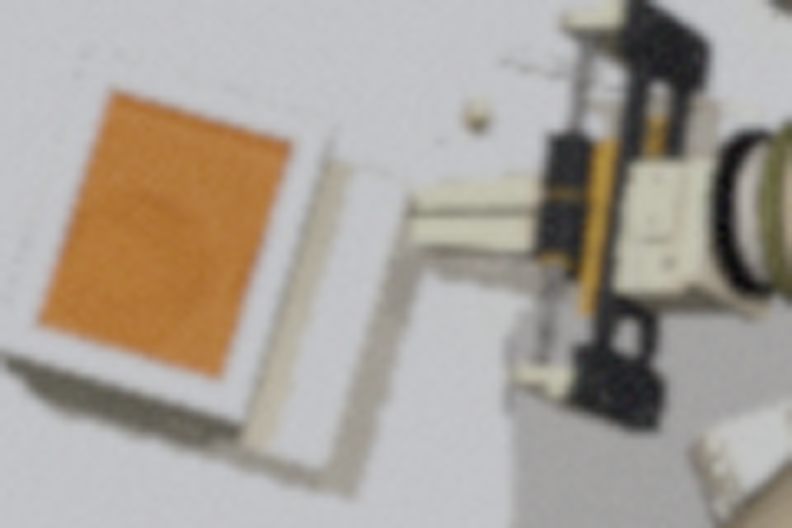

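View pics/scene7z.png

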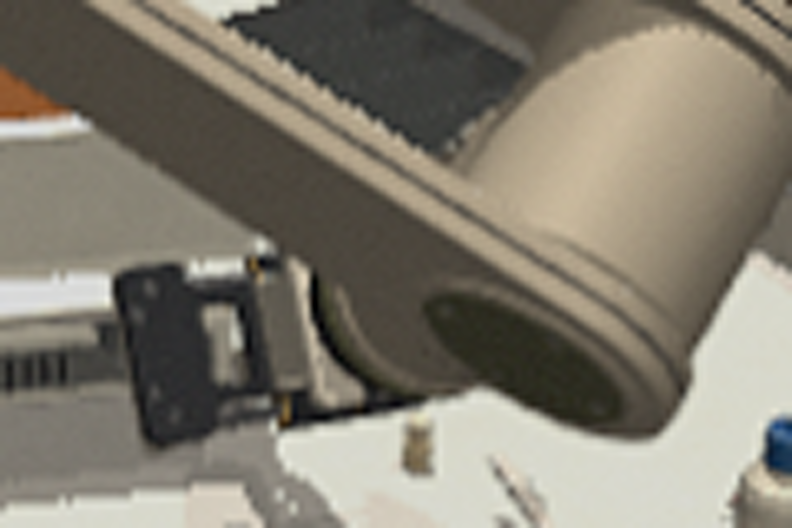

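Request:
send_rows(
  targets=[
    [-1,[3.0,1,8.2],0],
    [-1,[3.6,1,8.1],0],
    [-1,[3.6,1,8.1],0],
    [-1,[0,0,0],0],
  ],
)

```text
t: 24.2
tool_pos: [0.5828, -0.1087, 0.0409]
orientation: [-1.829, -1.536, -0.903]
force: [0.4, -0.6, 0.3]
opening: 0.0004
```

```bash
python3 -c "
from h import *
s,M=st()
print('in unit: pos',inU(s['tool_pos']).round(4),'F',(U.T@s['force']).round(1));print((U.T@M).round(3))
"
```

```text
t 24.2 pos [ 0.5828 -0.1087  0.0409] q [-0.727  0.665  1.453  0.742  1.621 -0.752] F [ 0.4 -0.6  0.3] T [-0.41 -0.02  0.  ] op 0.0
[[ 0.108  0.986  0.13 ]
 [ 0.593 -0.169  0.787]
 [ 0.798 -0.007 -0.603]]
in unit: pos [-0.0704 -0.0616  0.0409] F [-0.5 -0.6  0.3]
[[ 0.6    0.109  0.793]
 [ 0.06  -0.994  0.092]
 [ 0.798 -0.007 -0.603]]
```

Request:
send_rows(
  targets=[
    [-1,[0.2,-4,0.4],0],
    [-1,[0.2,-4,0.4],0],
    [-1,[0.2,-4,0.4],0],
    [-1,[0.2,-4,0.4],0],
    [-1,[0,0,0],0],
  ],
)

```text
t: 24.7
tool_pos: [0.567, -0.1059, 0.0413]
orientation: [-1.831, -1.536, -0.904]
force: [0.8, -1.0, -0.3]
opening: 0.0005
```

```bash
cat > c.py <<'E'
from h import *
s,M=st()
print('in unit: pos',inU(s['tool_pos']).round(4),'F',(U.T@s['force']).round(1));print((U.T@M).round(3))
E
python3 c.py
```

```text
t 24.7 pos [ 0.567  -0.1059  0.0413] q [-0.74   0.632  1.501  0.735  1.616 -0.771] F [ 0.8 -1.  -0.3] T [-0.42  0.01 -0.02] op 0.0
[[ 0.108  0.985  0.132]
 [ 0.594 -0.17   0.786]
 [ 0.797 -0.007 -0.603]]
in unit: pos [-0.0721 -0.0457  0.0413] F [-0.7 -1.  -0.3]
[[ 0.601  0.108  0.792]
 [ 0.06  -0.994  0.09 ]
 [ 0.797 -0.007 -0.603]]
```

Request:
send_rows(
  targets=[
    [-1,[0.3,-3,0.4],0],
    [-1,[0.3,-3,0.4],0],
    [-1,[0,0,0],0],
  ],
)

```text
t: 25.0
tool_pos: [0.5615, -0.1037, 0.0412]
orientation: [-1.83, -1.537, -0.904]
force: [1.1, 0.8, 0.1]
opening: 0.0007
```

Request:
send_rows(
  targets=[
    [-1,[0.2,-2,0.3],0],
    [-1,[0.2,-2,0.3],0],
    [-1,[0,0,0],0],
  ],
)

```text
t: 25.3
tool_pos: [0.5578, -0.1024, 0.0412]
orientation: [-1.83, -1.537, -0.904]
force: [0.4, -0.5, 0.3]
opening: 0.0002
```

```bash
python3 c.py
```

```text
t 25.3 pos [ 0.5578 -0.1024  0.0412] q [-0.745  0.612  1.53   0.731  1.611 -0.781] F [ 0.4 -0.5  0.3] T [-0.42  0.01 -0.03] op 0.0
[[ 0.108  0.985  0.132]
 [ 0.594 -0.17   0.786]
 [ 0.797 -0.006 -0.604]]
in unit: pos [-0.0712 -0.0358  0.0412] F [-0.4 -0.5  0.3]
[[ 0.601  0.108  0.792]
 [ 0.06  -0.994  0.09 ]
 [ 0.797 -0.006 -0.604]]
```

Request:
send_rows(
  targets=[
    [-1,[0.1,-2,0.2],0],
    [-1,[0.1,-2,0.2],0],
    [-1,[0,0,0],0],
  ],
)

```text
t: 25.6
tool_pos: [0.5539, -0.1012, 0.0412]
orientation: [-1.83, -1.537, -0.904]
force: [0.1, -0.0, -0.0]
opening: 0.0006
```

Request:
send_rows(
  targets=[
    [-1,[0.1,-2,0.2],0],
    [-1,[0.1,-2,0.2],0],
    [-1,[0,0,0],0],
  ],
)

```text
t: 25.9
tool_pos: [0.5505, -0.1005, 0.0413]
orientation: [-1.831, -1.537, -0.905]
force: [1.9, 0.8, 0.3]
opening: 0.0005
```

```bash
python3 c.py
```

```text
t 25.9 pos [ 0.5505 -0.1005  0.0413] q [-0.751  0.596  1.553  0.728  1.608 -0.79 ] F [1.9 0.8 0.3] T [-0.53 -0.23 -0.43] op 0.001
[[ 0.107  0.985  0.133]
 [ 0.594 -0.17   0.786]
 [ 0.797 -0.006 -0.604]]
in unit: pos [-0.0714 -0.0283  0.0413] F [ 1.3 -1.6  0.3]
[[ 0.601  0.108  0.792]
 [ 0.061 -0.994  0.089]
 [ 0.797 -0.006 -0.604]]
```

Request:
send_rows(
  targets=[
    [-1,[0.1,-2,0.2],0],
    [-1,[0.1,-2,0.2],0],
    [-1,[0,0,0],0],
  ],
)

```text
t: 26.2
tool_pos: [0.5464, -0.0991, 0.0412]
orientation: [-1.831, -1.537, -0.904]
force: [3.9, -0.6, 1.0]
opening: 0.0004
```

```bash
python3 c.py|head -6
```

```text
t 26.2 pos [ 0.5464 -0.0991  0.0412] q [-0.754  0.589  1.565  0.726  1.607 -0.794] F [ 3.9 -0.6  1. ] T [-0.41 -0.34 -0.4 ] op 0.0
[[ 0.107  0.985  0.132]
 [ 0.594 -0.17   0.786]
 [ 0.797 -0.006 -0.604]]
in unit: pos [-0.0713 -0.0239  0.0412] F [ 0.5 -3.9  1. ]
[[ 0.601  0.108  0.792]
```

Request:
send_rows(
  targets=[
    [-1,[0.1,-2,0.2],0],
    [-1,[0.1,-2,0.2],0],
    [-1,[0,0,0],0],
  ],
)

```text
t: 26.5
tool_pos: [0.5425, -0.0978, 0.0411]
orientation: [-1.83, -1.537, -0.904]
force: [4.5, 0.2, 0.6]
opening: 0.0008
```

```bash
python3 c.py|grep -v '^\['
```

```text
t 26.5 pos [ 0.5425 -0.0978  0.0411] q [-0.757  0.581  1.577  0.725  1.606 -0.799] F [4.5 0.2 0.6] T [-0.28 -0.46 -0.55] op 0.001
 [ 0.594 -0.17   0.786]
 [ 0.797 -0.006 -0.603]]
in unit: pos [-0.0711 -0.0198  0.0411] F [ 1.4 -4.3  0.6]
 [ 0.06  -0.994  0.09 ]
 [ 0.797 -0.006 -0.603]]
```

Request:
send_rows(
  targets=[
    [-1,[0,-1,0.1],0],
    [-1,[0,-1,0.1],0],
    [-1,[0,0,0],0],
  ],
)

```text
t: 26.8
tool_pos: [0.5406, -0.0975, 0.041]
orientation: [-1.83, -1.537, -0.904]
force: [4.4, 1.4, 0.7]
opening: 0.0006
```

```bash
python3 c.py|grep -v '^\['
```

```text
t 26.8 pos [ 0.5406 -0.0975  0.041 ] q [-0.758  0.577  1.582  0.723  1.606 -0.801] F [4.4 1.4 0.7] T [-0.32 -0.46 -0.67] op 0.001
 [ 0.594 -0.17   0.786]
 [ 0.797 -0.006 -0.604]]
in unit: pos [-0.0713 -0.018   0.041 ] F [ 2.5 -3.8  0.7]
 [ 0.061 -0.994  0.09 ]
 [ 0.797 -0.006 -0.604]]
```

Request:
send_rows(
  targets=[
    [-1,[0,-1,0.1],0],
    [-1,[0,0,0],0],
  ],
)

```text
t: 27.0
tool_pos: [0.5396, -0.0973, 0.0409]
orientation: [-1.83, -1.537, -0.904]
force: [4.6, 1.0, 0.9]
opening: 0.0008
```

```bash
python3 c.py|grep -v '^\['
```

```text
t 27.0 pos [ 0.5396 -0.0973  0.0409] q [-0.759  0.576  1.585  0.723  1.605 -0.802] F [4.6 1.  0.9] T [-0.33 -0.48 -0.67] op 0.001
 [ 0.594 -0.17   0.786]
 [ 0.797 -0.006 -0.604]]
in unit: pos [-0.0714 -0.0169  0.0409] F [ 2.2 -4.1  0.9]
 [ 0.06  -0.994  0.09 ]
 [ 0.797 -0.006 -0.604]]
```

Request:
send_rows(
  targets=[
    [-1,[0,-1,0.1],0],
    [-1,[0,0,0],0],
  ],
)

```text
t: 27.2
tool_pos: [0.5386, -0.097, 0.0408]
orientation: [-1.83, -1.537, -0.904]
force: [4.1, -0.6, 1.0]
opening: 0.0006
```

```bash
python3 c.py|grep -v '^\['
```

```text
t 27.2 pos [ 0.5386 -0.097   0.0408] q [-0.76   0.574  1.588  0.722  1.605 -0.803] F [ 4.1 -0.6  1. ] T [-0.36 -0.47 -0.69] op 0.001
 [ 0.594 -0.17   0.786]
 [ 0.797 -0.006 -0.604]]
in unit: pos [-0.0714 -0.0159  0.0408] F [ 0.5 -4.1  1. ]
 [ 0.06  -0.994  0.09 ]
 [ 0.797 -0.006 -0.604]]
```

Request:
send_rows(
  targets=[
    [-1,[2.4,0,-1.8],0],
    [-1,[2.4,0,-1.8],0],
    [-1,[2.4,0,-1.8],0],
    [-1,[0,0,0],0],
  ],
)

```text
t: 27.6
tool_pos: [0.5389, -0.0974, 0.0502]
orientation: [-1.831, -1.538, -0.904]
force: [2.5, -2.2, -0.6]
opening: 0.001
```

```bash
python3 c.py|grep -v '^\['
```

```text
t 27.6 pos [ 0.5389 -0.0974  0.0502] q [-0.76   0.558  1.589  0.723  1.615 -0.794] F [ 2.5 -2.2 -0.6] T [-0.79 -0.31 -0.37] op 0.001
 [ 0.595 -0.17   0.786]
 [ 0.797 -0.006 -0.604]]
in unit: pos [-0.0717 -0.0163  0.0502] F [-1.5 -3.  -0.6]
 [ 0.061 -0.994  0.09 ]
 [ 0.797 -0.006 -0.604]]
```

Request:
send_rows(
  targets=[
    [-1,[2.4,0,-1.8],0],
    [-1,[2.4,0,-1.8],0],
    [-1,[0,0,0],0],
  ],
)

```text
t: 27.9
tool_pos: [0.5387, -0.097, 0.056]
orientation: [-1.83, -1.537, -0.904]
force: [3.0, -3.0, -2.6]
opening: 0.0003
```

```bash
python3 c.py|grep -v '^\['
```

```text
t 27.9 pos [ 0.5387 -0.097   0.056 ] q [-0.76   0.548  1.591  0.723  1.623 -0.788] F [ 3.  -3.  -2.6] T [-1.01 -0.19 -0.37] op 0.0
 [ 0.594 -0.17   0.786]
 [ 0.797 -0.006 -0.604]]
in unit: pos [-0.0713 -0.016   0.056 ] F [-2.1 -3.7 -2.6]
 [ 0.061 -0.994  0.09 ]
 [ 0.797 -0.006 -0.604]]
```

Request:
send_rows(
  targets=[
    [-1,[2.4,0,-1.8],0],
    [-1,[2.4,0,-1.8],0],
    [-1,[0,0,0],0],
  ],
)

```text
t: 28.2
tool_pos: [0.5389, -0.097, 0.0623]
orientation: [-1.83, -1.537, -0.904]
force: [1.3, -3.1, -2.9]
opening: 0.0004
```

```bash
python3 c.py|grep -v '^\['
```

```text
t 28.2 pos [ 0.5389 -0.097   0.0623] q [-0.759  0.537  1.591  0.724  1.63  -0.781] F [ 1.3 -3.1 -2.9] T [-0.99 -0.15 -0.39] op 0.0
 [ 0.594 -0.17   0.786]
 [ 0.797 -0.006 -0.604]]
in unit: pos [-0.0713 -0.0161  0.0623] F [-2.6 -2.1 -2.9]
 [ 0.061 -0.994  0.09 ]
 [ 0.797 -0.006 -0.604]]
```

Request:
send_rows(
  targets=[
    [-1,[2.4,0,-1.8],0],
    [-1,[2.4,0,-1.8],0],
    [-1,[0,0,0],0],
  ],
)

```text
t: 28.5
tool_pos: [0.539, -0.0969, 0.0686]
orientation: [-1.83, -1.538, -0.905]
force: [2.1, -1.6, -0.8]
opening: 0.0004
```

```bash
cat >> c.py <<'E'
for n in ('scene','top'):
  c=optics.read_camera(n);cv2.imwrite(f'pics/{n}_{s["t"]:.1f}.png',cv2.resize(c['color'][150:270,230:370,::-1],None,fx=5.5,fy=5,interpolation=cv2.INTER_CUBIC))
E
python3 c.py|grep -v '^\['; ls -t pics|head -2
```

```text
t 28.5 pos [ 0.539  -0.0969  0.0686] q [-0.759  0.527  1.592  0.724  1.637 -0.775] F [ 2.1 -1.6 -0.8] T [-0.7  -0.16 -0.24] op 0.0
 [ 0.594 -0.17   0.786]
 [ 0.797 -0.006 -0.603]]
in unit: pos [-0.0712 -0.0163  0.0686] F [-1.  -2.5 -0.8]
 [ 0.061 -0.994  0.09 ]
 [ 0.797 -0.006 -0.603]]
top_28.5.png
scene_28.5.png
```

View pics/scene_28.5.png

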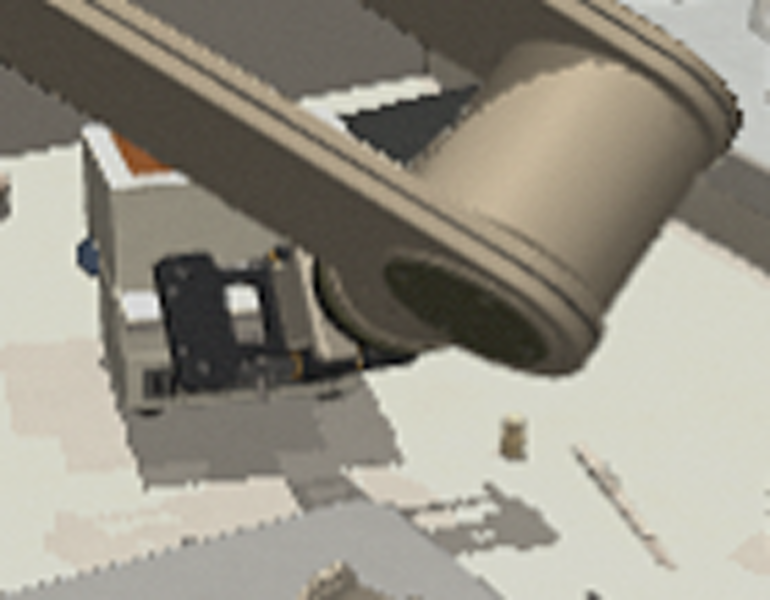

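View pics/top_28.5.png

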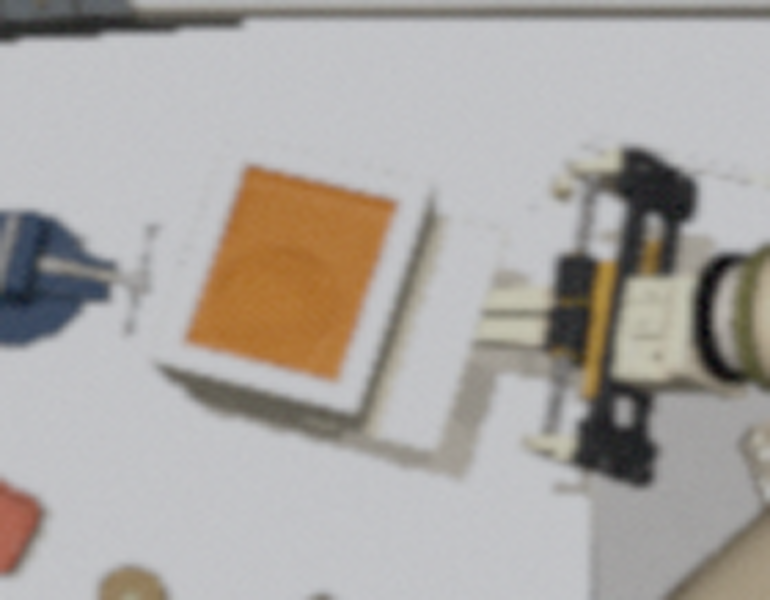

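Request:
send_rows(
  targets=[
    [-1,[2.4,0,-1.8],0],
    [-1,[2.4,0,-1.8],0],
    [-1,[2.4,0,-1.8],0],
    [-1,[2.4,0,-1.8],0],
    [-1,[0,0,0],0],
  ],
)

```text
t: 29.1
tool_pos: [0.5391, -0.0969, 0.0806]
orientation: [-1.83, -1.538, -0.905]
force: [1.8, -1.7, 0.1]
opening: 0.0005
```

```bash
python3 c.py|grep -v '^\['; ls -t pics|head -2
```

```text
t 29.1 pos [ 0.5391 -0.0969  0.0806] q [-0.759  0.507  1.593  0.725  1.651 -0.762] F [ 1.8 -1.7  0.1] T [-0.43 -0.18 -0.27] op 0.0
 [ 0.594 -0.17   0.786]
 [ 0.797 -0.006 -0.603]]
in unit: pos [-0.0712 -0.0164  0.0806] F [-1.2 -2.2  0.1]
 [ 0.061 -0.994  0.09 ]
 [ 0.797 -0.006 -0.603]]
top_29.1.png
scene_29.1.png
```

View pics/top_29.1.png

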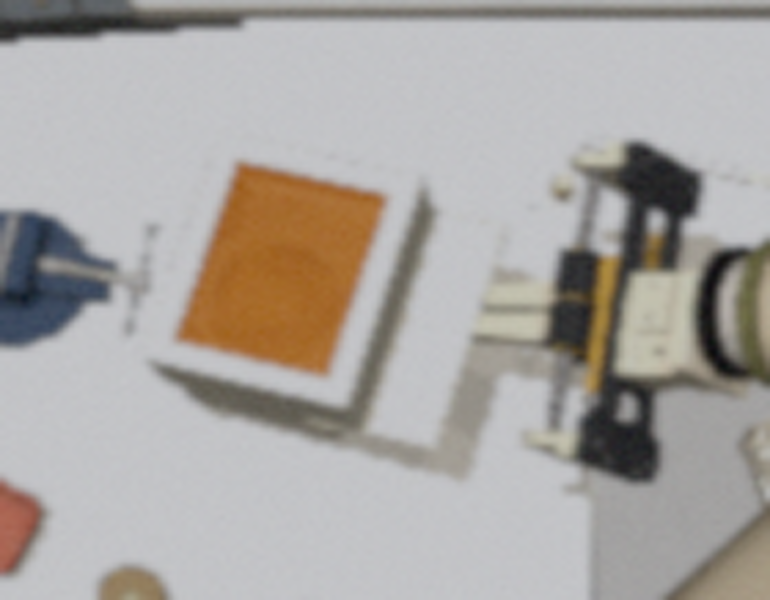

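View pics/scene_29.1.png

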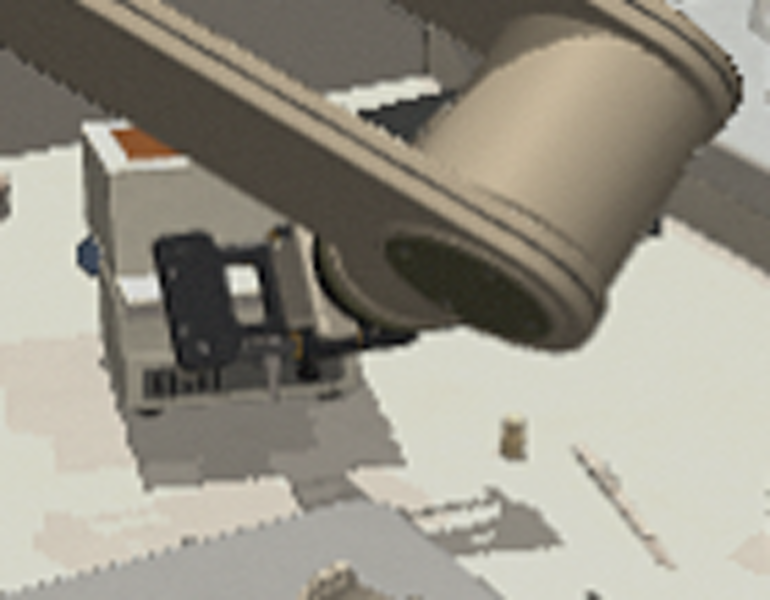

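Request:
send_rows(
  targets=[
    [-1,[6.1,0.2,-1.7],0],
    [-1,[6.1,0.2,-1.7],0],
    [-1,[6.1,0.2,-1.7],0],
    [-1,[6.1,0.2,-1.7],0],
    [-1,[6.1,0.2,-1.7],0],
    [-1,[6.1,0.2,-1.7],0],
    [-1,[0,0,0],0],
  ],
)

```text
t: 29.9
tool_pos: [0.543, -0.083, 0.1162]
orientation: [-1.83, -1.538, -0.905]
force: [-0.3, -1.5, -1.4]
opening: 0.0008
```

```bash
python3 c.py|grep -v '^\['; ls -t pics|head -2
```

```text
t 29.9 pos [ 0.543  -0.083   0.1162] q [-0.738  0.438  1.608  0.74   1.678 -0.714] F [-0.3 -1.5 -1.4] T [-0.52  0.07  0.05] op 0.001
 [ 0.594 -0.169  0.786]
 [ 0.797 -0.005 -0.604]]
in unit: pos [-0.0567 -0.0163  0.1162] F [-1.5 -0.1 -1.4]
 [ 0.062 -0.994  0.09 ]
 [ 0.797 -0.005 -0.604]]
top_29.9.png
scene_29.9.png
```

Request:
send_rows(
  targets=[
    [-1,[5.6,0.2,-1.5],0],
    [-1,[5.6,0.2,-1.5],0],
    [-1,[5.6,0.2,-1.5],0],
    [-1,[5.6,0.2,-1.5],0],
    [-1,[5.6,0.2,-1.5],0],
    [-1,[5.6,0.2,-1.5],0],
    [-1,[0,0,0],0],
  ],
)

```text
t: 30.7
tool_pos: [0.5467, -0.0706, 0.1484]
orientation: [-1.83, -1.539, -0.905]
force: [-0.1, -1.0, 0.1]
opening: 0.0004
```

```bash
python3 c.py|grep -v '^\['; ls -t pics|head -2
```

```text
t 30.7 pos [ 0.5467 -0.0706  0.1484] q [-0.72   0.38   1.616  0.754  1.703 -0.667] F [-0.1 -1.   0.1] T [-0.51  0.02 -0.01] op 0.0
 [ 0.595 -0.169  0.786]
 [ 0.797 -0.005 -0.604]]
in unit: pos [-0.0438 -0.0164  0.1484] F [-1.  -0.2  0.1]
 [ 0.062 -0.994  0.09 ]
 [ 0.797 -0.005 -0.604]]
top_30.7.png
scene_30.7.png
```

```bash
cd pics; mv $(ls -t top_*|head -1) topA.png; mv $(ls -t scene_*|head -1) scA.png
```

```text
(no output)
```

View pics/topA.png

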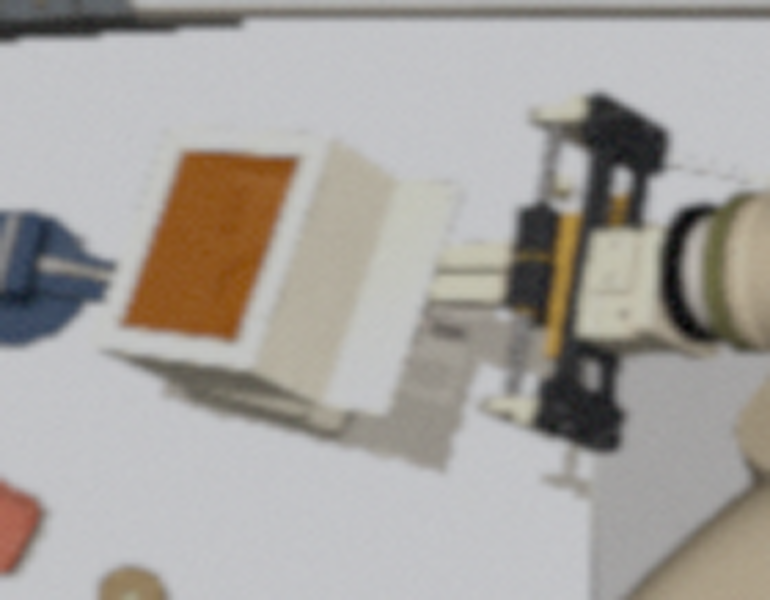

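View pics/scA.png

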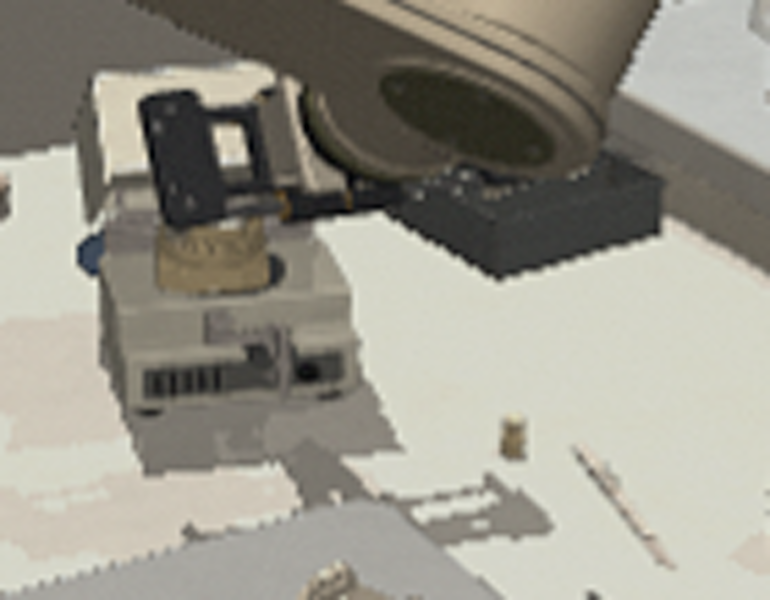

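Request:
send_rows(
  targets=[
    [-1,[5.7,0.35,-0.1],0],
    [-1,[5.7,0.35,-0.1],0],
    [-1,[5.7,0.35,-0.1],0],
    [-1,[5.7,0.35,-0.1],0],
    [-1,[5.7,0.35,-0.1],0],
    [-1,[5.7,0.35,-0.1],0],
    [-1,[5.7,0.35,-0.1],0],
    [-1,[5.7,0.35,-0.1],0],
    [-1,[0,0,0],0],
  ],
)

```text
t: 31.7
tool_pos: [0.5543, -0.0444, 0.1852]
orientation: [-1.83, -1.538, -0.905]
force: [0.6, -0.7, -0.3]
opening: 0.0004
```

```bash
python3 c.py|grep -v '^\['; cd pics; mv $(ls -t top_*|head -1) topB.png; mv $(ls -t scene_*|head -1) scB.png
```

```text
t 31.7 pos [ 0.5543 -0.0444  0.1852] q [-0.679  0.31   1.629  0.779  1.719 -0.599] F [ 0.6 -0.7 -0.3] T [-0.4  -0.01 -0.01] op 0.0
 [ 0.594 -0.169  0.786]
 [ 0.797 -0.005 -0.604]]
in unit: pos [-0.0165 -0.0165  0.1852] F [-0.5 -0.8 -0.3]
 [ 0.062 -0.994  0.09 ]
 [ 0.797 -0.005 -0.604]]
```

View pics/topB.png

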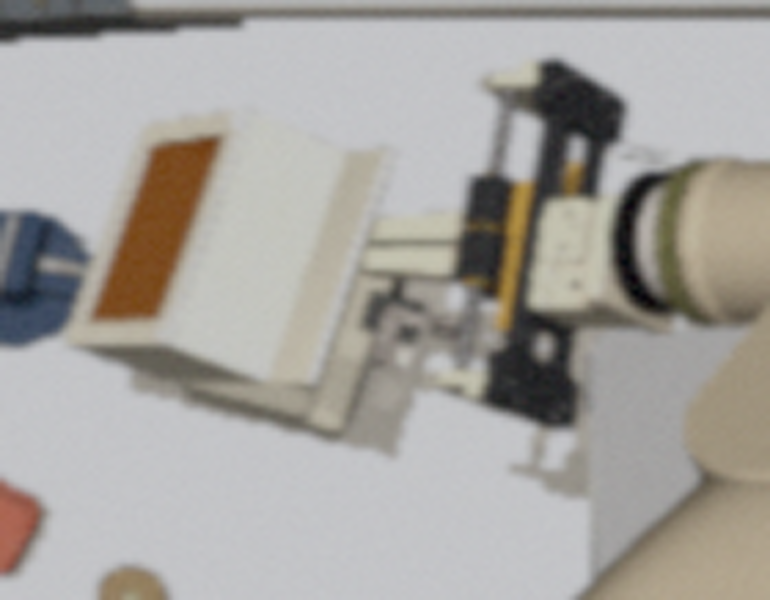

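Request:
send_rows(
  targets=[
    [-1,[5,0.5,1.7],0],
    [-1,[5,0.5,1.7],0],
    [-1,[5,0.5,1.7],0],
    [-1,[5,0.5,1.7],0],
    [-1,[5,0.5,1.7],0],
    [-1,[4.5,0.5,2.6],0],
    [-1,[4.5,0.5,2.6],0],
    [-1,[4.5,0.5,2.6],0],
    [-1,[4.5,0.5,2.6],0],
    [-1,[4.5,0.5,2.6],0],
    [-1,[0,0,0],0],
  ],
)

```text
t: 32.9
tool_pos: [0.5669, 0.0002, 0.2094]
orientation: [-1.83, -1.538, -0.904]
force: [-0.3, -0.3, -0.6]
opening: 0.0006
```

```bash
python3 c.py|grep -v '^\['; cd pics; mv $(ls -t top_*|head -1) topC.png; mv $(ls -t scene_*|head -1) scC.png
```

```text
t 32.9 pos [5.669e-01 2.000e-04 2.094e-01] q [-0.607  0.249  1.654  0.814  1.696 -0.525] F [-0.3 -0.3 -0.6] T [-0.42 -0.01  0.06] op 0.001
 [ 0.594 -0.169  0.786]
 [ 0.797 -0.006 -0.604]]
in unit: pos [ 0.0298 -0.0163  0.2094] F [-0.4  0.2 -0.6]
 [ 0.061 -0.994  0.09 ]
 [ 0.797 -0.006 -0.604]]
```

View pics/topC.png

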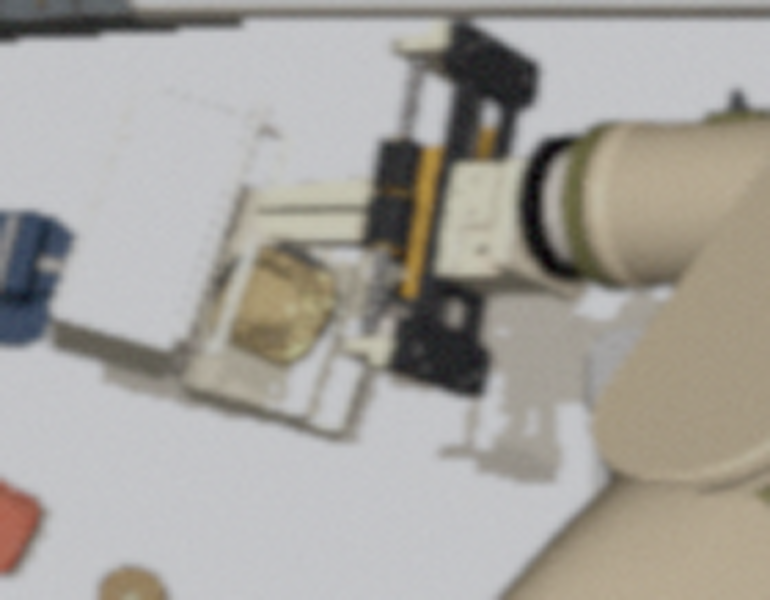

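View pics/scC.png

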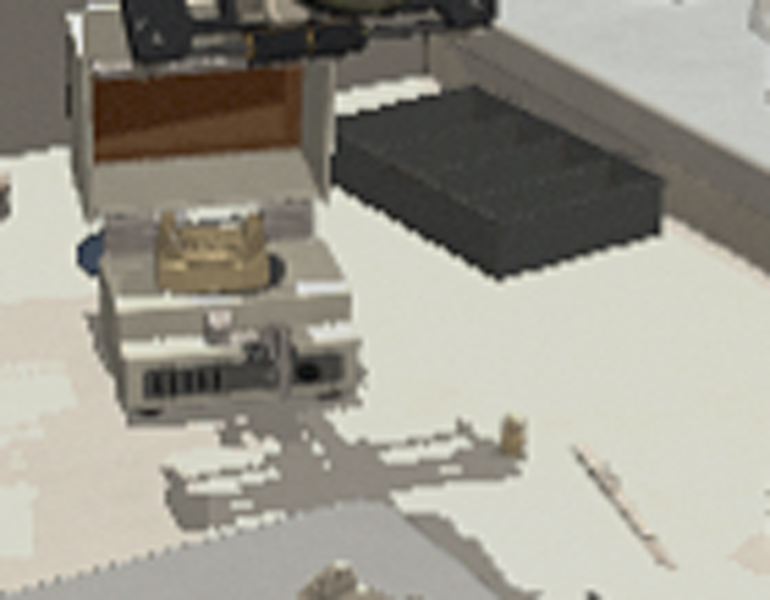

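Request:
send_rows(
  targets=[
    [-1,[2.4,0.4,3.1],0],
    [-1,[2.4,0.4,3.1],0],
    [-1,[2.4,0.4,3.1],0],
    [-1,[0,0,0],0],
    [-1,[0,0,0],0],
    [-1,[0,0,0],0],
    [-1,[0,0,0],0],
    [-1,[0,0,-8],0],
    [-1,[0,0,-15],0],
    [-1,[0,0,-25],0],
    [-1,[0,0,-40],0],
    [-1,[0,0,-40],0],
  ],
)

```text
t: 34.2
tool_pos: [0.5524, -0.0913, 0.2879]
orientation: [-1.83, -1.537, -0.904]
force: [0.5, 0.3, 0.6]
opening: 0.0007
```

Request:
send_rows(
  targets=[
    [-1,[0,0,-40],0],
    [-1,[0,0,-20],0],
    [-1,[0,0,0],0],
    [-1,[0,0,0],0],
    [-1,[0,0,0],0],
    [-1,[0,0,0],0],
    [-1,[0,0,0],0],
    [-1,[0,0,0],0],
  ],
)

```text
t: 35.0
tool_pos: [0.5451, -0.1362, 0.3223]
orientation: [-1.829, -1.537, -0.903]
force: [0.6, 0.4, 0.8]
opening: 0.0001
```

```bash
python3 c.py|grep -v '^\['; cd pics; mv $(ls -t top_*|head -1) topD.png; mv $(ls -t scene_*|head -1) scD.png
```

```text
t 35.0 pos [ 0.5451 -0.1362  0.3223] q [-0.796  0.31   1.367  0.781  1.987 -0.491] F [0.6 0.4 0.8] T [-0.33  0.   -0.01] op 0.0
 [ 0.594 -0.169  0.787]
 [ 0.798 -0.007 -0.603]]
in unit: pos [-0.1073 -0.0329  0.3223] F [ 0.6 -0.5  0.8]
 [ 0.06  -0.994  0.091]
 [ 0.798 -0.007 -0.603]]
```

View pics/topD.png

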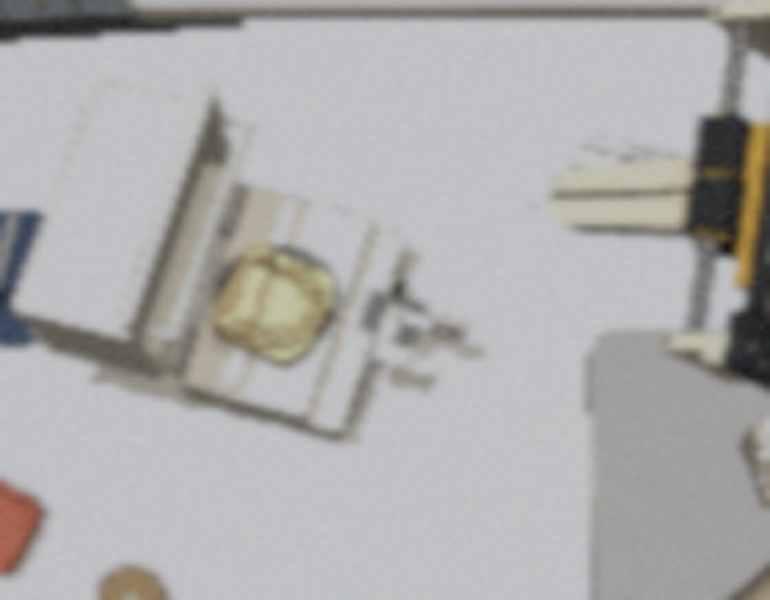

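View pics/scD.png

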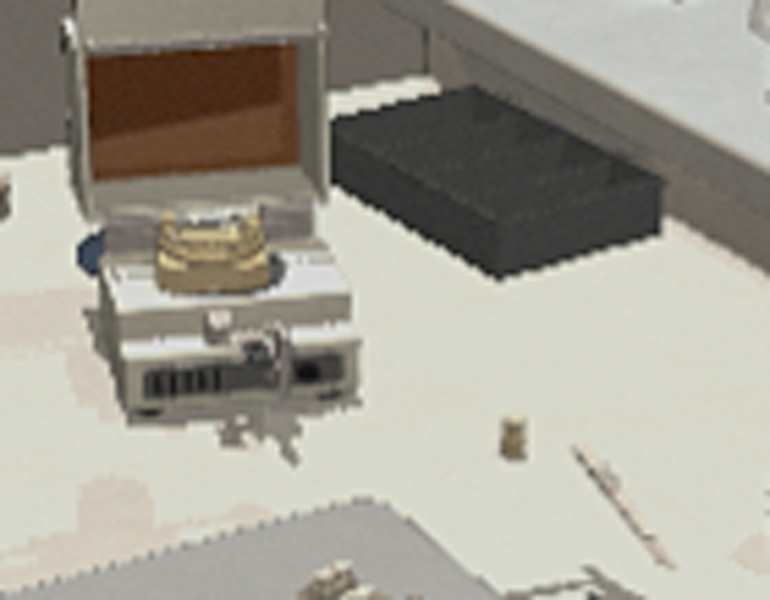

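Request:
send_rows(
  targets=[
    [-1,[0,0,0],0],
    [-1,[0,0,0],0],
    [-1,[0,0,0],0],
    [-1,[0,0,0],0],
    [-1,[0,0,0],0],
    [-1,[0,0,0],0],
    [-1,[0,0,0],0],
    [-1,[0,0,0],0],
    [-1,[0,0,0],0],
    [-1,[0,0,0],0],
  ],
)

```text
t: 36.1
tool_pos: [0.5451, -0.1369, 0.3227]
orientation: [-1.83, -1.537, -0.904]
force: [-0.0, -0.5, 0.4]
opening: 0.0005
```

```bash
python3 - <<'E'
from h import *
for n,f in(("scene","scD"),("top","topD")):
    c=optics.read_camera(n); b=cv2.resize(c['color'][150:270,230:370,::-1],None,fx=5.5,fy=5,interpolation=cv2.INTER_CUBIC)
    d=cv2.absdiff(b,cv2.imread(f"pics/{f}.png"))[:450,:480].max(2); print(n,(d>40).sum(),d.max())
# expected lip positions at 1.65 / 1.5, top view
c=optics.read_camera("top")
for th in (1.4,1.5,1.6,1.65):
    e=[proj(c,W(.064-.154*np.cos(th),y,.083+.154*np.sin(th)))[0] for y in(-.07,.07)]
    print(th,[((q-[230,150])*[5.5,5]).round() for q in e])
for n in("bottle_a","tape","rubber_former","wax_tin","polish_wheel","arch_model"):
    r=optics.cut_out("top",n); print(n,[(round(d["confidence"],2),np.round(d["point"])) for d in r[:1]])
E
```

```text
scene 0 14
top 0 11
1.4 [array([276., 108.]), array([197., 350.])]
1.5 [array([246., 100.]), array([166., 341.])]
1.6 [array([216.,  92.]), array([136., 334.])]
1.65 [array([201.,  89.]), array([121., 330.])]
bottle_a []
tape [(0.69, array([195., 259.]))]
rubber_former [(0.85, array([226., 253.]))]
wax_tin [(0.77, array([192., 228.]))]
polish_wheel [(0.52, array([256., 266.]))]
arch_model [(0.63, array([279., 209.]))]
```

```bash
python3 - <<'E'
from h import *
c=optics.read_camera("scene"); cv2.imwrite("pics/final.png",c["color"][:,:,::-1])
r=optics.cut_out("scene","bottle_a"); print([(d["confidence"],d["point"]) for d in r[:1]])
E
```

```text
[(0.83, [380.0, 248.6])]
```

View pics/final.png

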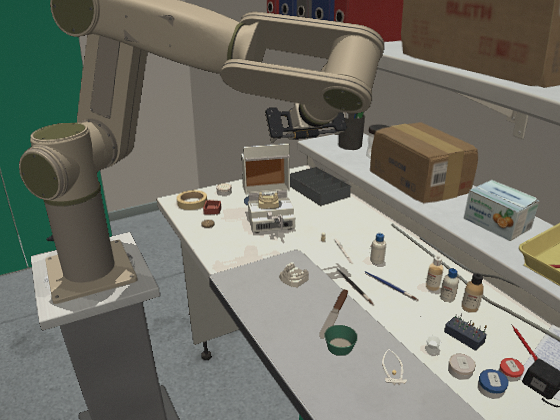

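The hood stands fully open at (267,165), the plaster model is still in place at (269,200), all the bystanders are where they were, and the gripper is clear. I'm handing the job in.

```bash
python3 -c "
from plant import ticket
print(ticket.close_job())"
```

```text
the job is handed in; nothing more can be done
None
```

The hood is fully open, stays open by itself, and I handed the job in at about 36 s of the 72 s allowed.

**How it went**
- **Tilt:** The moves only turn the tool about its own z-axis, so it could not be tilted directly. I tilted it about 53° by driving the last joint against its limit and shifting sideways.
- **Catch:** I put the shut fingers under the right end of the lip and felt to the left. They touched the tongue with the finger centre at unit y of about -0.029. I pushed it about 13 mm further left at roughly 4 N and held it there while lifting.
- **Hood:** I swung the hood back along its arc and backed the gripper away.

**Last checks**
- **Hood angle:** Two pictures 1 s apart show no change. From the lip's position in the top picture I read about 1.62 to 1.65 rad, which is at the stop within the camera's accuracy.
- **Forces:** The highest force I read was about 5 N. I only read it at the end of each move call, so a brief higher peak in between can't be ruled out.
- **Tongue release:** I had no direct view of this moment. The side force was still there (2.5 N) when the lip had risen roughly 18 to 20 mm. By about 30 mm the picture showed the tongue back at rest.
- **Things standing around:** The tape, rubber former, wax tin, polishing wheel and bottle were found within about 4 pixels of where they were at the start. The die crown was checked by eye only.
- **Plaster model:** It showed in place once the hood was up, but I had no earlier picture of it to compare against.

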